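Rack the last class tablet and shut the keeper bar

ROBOT

A 6-joint arm with a two-finger parallel gripper is mounted at the origin on a cart in front of the work surface, level with it; the furniture and walls round the work are solid. World frame = base frame: x ahead of the robot, y to its left, z up, the work surface at z = 0. Lengths are in mm, angles in rad, forces in N, time in s.
With the tool pointing down it reaches from about 275 to 850 mm from the base axis. Payload 19 kg.
Tool frame: the origin (TCP) lies on the centre line of the jaws, within the pads' length; the fingertips stand 22 mm ahead of it and the grasp point (between the pads) lies 3 mm ahead of it (env.tips_ahead is the z of the fingertips in the tool frame, in mm); z points along the fingers, x is the direction in which the jaws open and shut, and the axes are right-handed (so a half turn about z gives the same grasp; the last joint's range is limited). The gripper opens to 85 mm and grips with 20 to 120 N. Pads are 22 mm wide; open, the fingers measure 114 mm over their backs; the gripper's body (76 mm by 85 mm) begins 54 mm behind the grasp point. The pads swing forward as they close: fully open they stand 13 mm farther back than shut.
Start: joints at [1.191, 0.15, 1.437, -0, 1.554, -0.134], TCP at [139.922, 557.685, 232.767] pointing down, gripper open.
Joint ranges: [-2.8, 2.8], [-0.68, 2.1], [0.12, 2.68], [-1.39, 4.53], [0.16, 2.79], [-2.81, 2.81]. Speed limits (rad/s): [1.89, 1.89, 2.22, 3.01, 3.01, 3.01].

INTERFACE

Orientations are given as a unit quaternion [x, y, z, w].
In Python, from workcell import env gives the robot as it stands.
- The arm moves only by the tool drive_tool, never from a script. Its argument "plan" is a list of rows, each a list of 7 numbers: the shift along the world's x, y, z in units of 25 mm (1.0 is 25 mm), then the turn, a rotation vector about the world's x, y, z in degrees, then the finger opening in mm, from 0 to 85.4. In form: [[dx, dy, dz, wx, wy, wz, grip], ...]. A call has 1 to 8 rows; each row is the pose to reach, as a shift and turn from the pose commanded when the call began; what a row does not reach only later rows make up. A row lasts 1/10 s, in which the tool goes at most 50 mm and 8.59 degrees, less where a joint would pass 70% of its speed; a pose out of reach is approached as far as the arm can. A call with a gripper value outside its range is refused whole. The fingers move at their own pace and stop on an object; "squeeze" is the grip in N (left out, the last holds). Time passes only in rows, so rows that repeat a pose let the fingers close. It gives the time, the measured TCP pose, the force and the opening at its end, in the units of the state.
- env.get_obs(): the state, without advancing time (a new reading comes with each control period).
- env.snapshot(name): name is "scene" or "top" or "wrist"; returns the picture (420x560x3 uint8, red, green, blue); there is no depth.
- env.camera_params(name): a dict with "fx", "fy", "cx", "cy" (pixels), "dist_coeffs" ([k1, k2, p1, p2, k3] as OpenCV has them; the pictures are not rectified), "rvec" (rotation vector, rad) and "tvec" (3), from world to camera coordinates, as OpenCV has them. Camera axes: x right, y down, z forward; pixel columns grow to the right and rows downward; lengths in mm; the calibration is good to about 2 mm. A picture is of the moment at which its call begins: read the wrist's pose just before it. camera_params takes no time and is no camera call; for the wrist camera it gives the pose at the moment of the call.
- env.close_job(): hands the job in, once; it reports no verdict.
The state is a dict: "t": time; "joint_pos": joint angles; "qd": joint speeds; "effort": joint torques, N m; "tcp_pos": TCP position; "orientation": TCP orientation; "contact_force": force on the tool from outside, world axes, zero at the start; "torque": the same for the moment, N m; "opening": finger opening in mm.
Only numpy, scipy, OpenCV 4.12 (cv2) and the standard library are available. Lean on these libraries where they do the work, as an engineer would, in place of code of your own. Each camera call takes 0.05 s, during which the arm holds its last target.

TASK

The lesson is over: take the tablet off its wooden stand and stand it on its long edge in the one empty slot of the rack, like the other three. Lower it by hand all the way down to the slot floor rather than dropping it, then swing the steel keeper bar right over and fully shut across the tops of the tablets. Leave the other tablets in their slots.

Things in the scene. Friction and masses are not known exactly. Their poses are not given: they have to be found in the camera images.
- tablet_mid (a point): middle of the tablet to rack: flat plate 190 wide x 120 high x 11 mm thick, 0.28 kg, grey case, black screen. Axes: x out of the screen (thickness), y along the width, z up to its top long edge. It leans on the wooden stand 25 degrees from vertical, top towards the robot, screen facing away.
- stand: plywood stand, fixed; origin on the table under it, x level and away from the robot. Its 120 mm wide back plate, on the robot's side, carries the tablet's back up to 58 mm from its lower edge; the top 60 mm of the tablet stand clear on both sides and can be pinched across the thickness. A 9 mm lip holds the lower edge in front.
- empty_slot: the empty slot of the rack. Origin: middle of its floor; z up the slot, leaning 25 degrees from vertical towards the robot's side; x along the floor, rising away from the robot; y across. 15 mm wide between rounded fins, 150 mm long, 70 mm high; dowels 22 mm high leave 202 mm lengthwise. A tablet that is home has its middle 60 mm above the floor; it may slide 6 mm to the front when let go.
- rack: plywood rack 250 mm wide, fixed, with four like slots side by side, 58 mm apart, at y = -87, -29, 29 and 87 mm. Origin on the table under their middle; x level, from its front (robot's side) to its back, y to the left, z up. The racked tablets are level with one another, tops 120 mm up the slots; each may lean up to 7 mm sideways at its top.
- keeper (a joint): angle of the keeper bar about its pivot line along the rack's y, rad: 0 = fully shut, lying over the tablets' top edges, 7 mm above a home tablet; grows as the bar swings up and to the back, to 1.85. It starts open. Stiff pivots (0.13 N m, about 1.5 N at the bar): it stays where it is left. A tablet that is not home stops it from shutting.
- keeper_grip (a point): middle of the keeper bar, a steel bar 8 mm thick and 240 mm long along the rack's y, with a round black rubber grip 12 mm thick and 44 mm long in its middle; 99.5 mm from the pivot line, in line with the gap between the two middle slots (at least 33 mm free between tablets there when it is shut). Round, so it can turn between fingers that hold it.
- keeper_pivot (a point): point on the keeper bar's pivot line, midway between the rack's sides. Shut, the bar's middle lies 82 mm nearer the front (rack -x) and 57 mm above this point; at joint angle q that offset is turned by q about the rack's y axis, up and to the back.
- tablet_2: another tablet of the same kind and size, standing in a slot of the rack: leave it there. Origin at its middle.
- tablet_3: another tablet of the same kind and size, standing in a slot of the rack: leave it there. Origin at its middle.
- tablet_4: another tablet of the same kind and size, standing in a slot of the rack: leave it there. Origin at its middle.
There are look-alikes about, which are no part of the job. Leave any pink look-alike of the part that bears tablet_mid alone.

How it is judged (in metres and radians):
On the way, in this order (a step that is already met when the one before it is completed fails the run):
1. the tablet is lowered into the empty slot, still held when it is within 10 mm of the slot floor (y of tablet_mid in the frame of empty_slot between -0.008 and 0.008 m and x of tablet_mid in the frame of empty_slot between -0.012 and 0.012 m and angle between the z axis of tablet_mid and the z axis of empty_slot, either way round below 0.12 rad and angle between the x axis of tablet_mid and the y axis of empty_slot, either way round below 0.12 rad and z of tablet_mid in the frame of empty_slot between 0.05 and 0.07 m and contact force between the fingers and tablet above 0.5 N), for 0.1 s.
2. the keeper bar is swung shut over the tablets, with the tablet home in its slot (value of joint keeper below 0.07 rad and z of tablet_mid in the frame of empty_slot between 0.055 and 0.064 m), for 0.2 s.
At the end, for the whole second after the job is handed in: The tablet stands at rest in the empty slot: within 12 mm of the slot's middle lengthwise and 8 mm across, within 4 mm of full depth, within 7 degrees of the slot's directions; the keeper bar is shut to within 0.07 rad; each other tablet is within 20 mm of where it was (all of step 2 and y of tablet_mid in the frame of empty_slot between -0.008 and 0.008 m and x of tablet_mid in the frame of empty_slot between -0.012 and 0.012 m and angle between the z axis of tablet_mid and the z axis of empty_slot, either way round below 0.12 rad and angle between the x axis of tablet_mid and the y axis of empty_slot, either way round below 0.12 rad and linear speed of tablet below 0.02 m/s and distance of each of tablet_2, tablet_3, tablet_4 from where it was at the start of the episode below 0.02 m); the robot touches nothing.
It fails at once if another tablet is pulled or knocked out of its slot (distance of any of tablet_2, tablet_3, tablet_4 from where it was at the start of the episode above 0.03 m).
It also fails if it takes over 72 s, if anything falls off the work surface, if the arm or the gripper's body presses on something with over 40 N, if the wrist force passes 120 N, or if a joint passes its speed limit or range.

## Working session

There is one attempt and no reset: what is moved stays moved. The work goes in short steps, Python scripts to look and compute and a tool call to move; the robot and the scene stay as the last step left them, time stands still between calls to the robot, and variables do not carry over. Pictures are saved under pics/ and viewed, and the job is handed in when it is done.

Besides the shell and the picture viewer there is one more tool, called after "Request:" in YAML: its name, and indented under it one key for each argument. drive_tool: Moves the arm, as the interface text tells. Its arguments: {"type":"object","properties":{"plan":{"type":"array"},"squeeze":{"type":"number"}},"required":["plan"]}

```bash
ls; mkdir -p pics
python3 - <<'E'
from workcell import env
import cv2
print(env.get_obs())
for n in ["scene","top","wrist"]:
    p=env.camera_params(n); im=env.snapshot(n)
    cv2.imwrite(f"pics/{n}0.png",im[:,:,::-1])
    print(n,p)
E
```

```text
pics
{'t': 0.0, 'joint_pos': array([ 1.19098692e+00,  1.50958336e-01,  1.43798598e+00, -1.16420165e-05,
        1.55379856e+00, -1.33988401e-01]), 'qd': array([-2.05072905e-04, -6.98932544e-04,  1.56478340e-03, -1.50811121e-03,
        1.08550289e-03,  9.53783794e-05]), 'effort': array([ 1.99878290e-03, -7.13069773e+01, -5.70836127e+01, -2.40924601e-04,
        9.50947433e-03, -4.88738650e-06]), 'tcp_pos': array([139.85806883, 557.49435797, 232.21364194]), 'orientation': array([ 7.88464369e-01,  6.15080164e-01, -4.93710998e-04,  2.95018886e-04]), 'contact_force': array([-0.04546051,  0.1163162 ,  0.04749307]), 'torque': array([ 0.0248541 , -0.02974605,  0.01801178]), 'opening': 85.49052928276798}
scene {'fx': 434.1130706357996, 'fy': 434.1130706357996, 'cx': 282.659402064678, 'cy': 204.19953461407255, 'dist_coeffs': array([-0.080717,  0.      ,  0.      ,  0.      ,  0.      ]), 'rvec': array([ 2.13578922, -1.083767  ,  0.46474678]), 'tvec': array([-384.91241244,  458.33623316,  925.675663  ])}
top {'fx': 512.4454764439248, 'fy': 512.4454764439248, 'cx': 282.344222934047, 'cy': 211.5828575783137, 'dist_coeffs': array([-0.06078068,  0.        ,  0.        ,  0.        ,  0.        ]), 'rvec': array([ 2.18633136, -2.13307181,  0.07026527]), 'tvec': array([  -3.22657446,  643.69522338, 1177.51367036])}
wrist {'fx': 345.93986070392685, 'fy': 345.93986070392685, 'cx': 278.4373882161853, 'cy': 204.1146089849657, 'dist_coeffs': array([-0.05994498,  0.        ,  0.        ,  0.        ,  0.        ]), 'rvec': array([-2.30585729, -1.79938114, -0.2353698 ]), 'tvec': array([-573.99745233,  -33.54885732,  377.44381535])}
```

View pics/scene0.png

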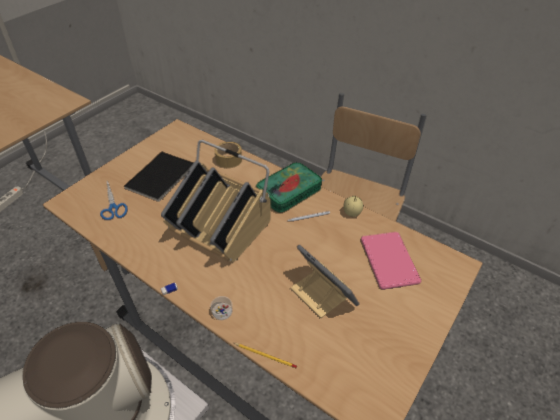

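View pics/top0.png

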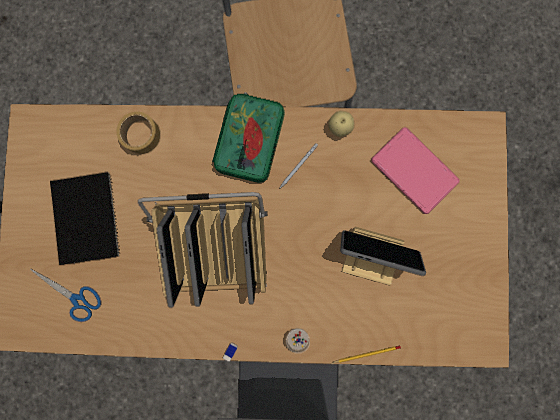

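View pics/wrist0.png

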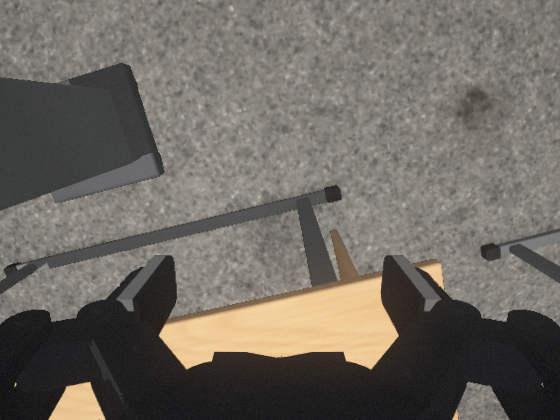

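Run:
```python
import cv2
t=cv2.imread("pics/top0.png"); s=cv2.imread("pics/scene0.png")
def c(im,x0,y0,x1,y1,n,k): cv2.imwrite("pics/"+n,cv2.resize(im[y0:y1,x0:x1],None,fx=k,fy=k,interpolation=cv2.INTER_CUBIC))
c(t,130,180,280,315,"t_rack.png",5)
c(t,325,215,435,295,"t_tab.png",7)
c(s,155,130,285,260,"s_rack.png",4.6)
c(s,280,235,370,325,"s_tab.png",6.6)
```

```text
(no output)
```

View pics/t_rack.png

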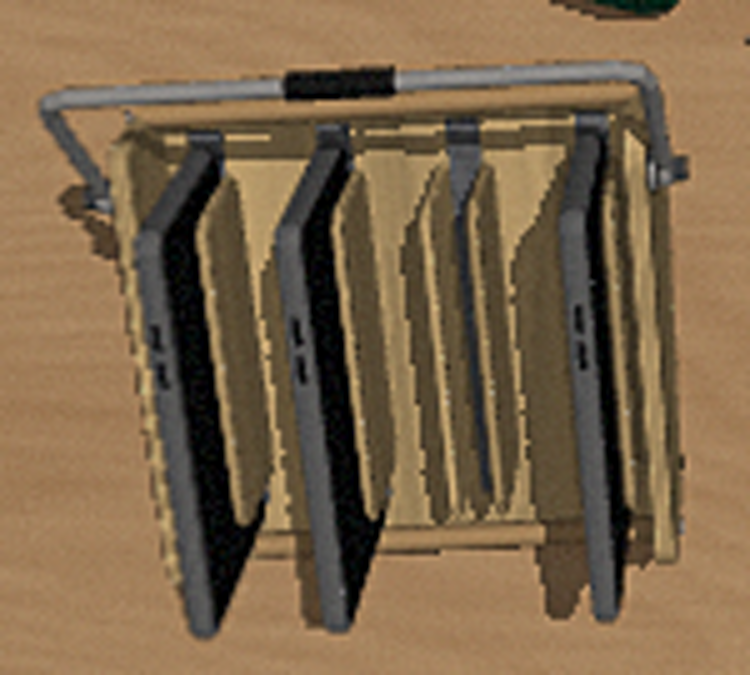

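View pics/t_tab.png

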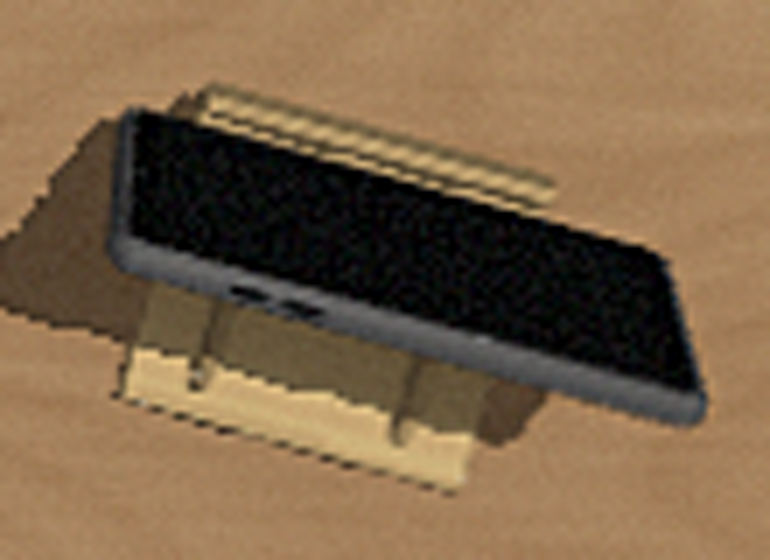

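View pics/s_rack.png

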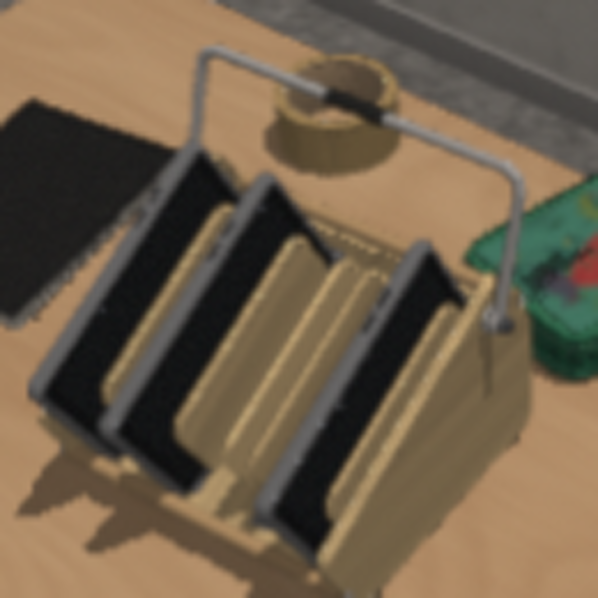

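View pics/s_tab.png

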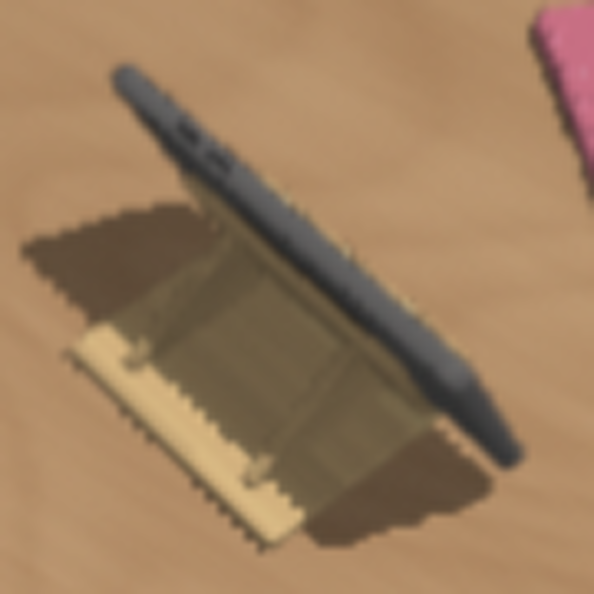

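```bash
cat > h.py <<'E'
import numpy as np,cv2,json
from scipy.spatial.transform import Rotation as R
from scipy.optimize import least_squares
def proj(P,p):
    P=np.asarray(P,float).reshape(-1,3)
    K=np.array([[p['fx'],0,p['cx']],[0,p['fy'],p['cy']],[0,0,1.]])
    return cv2.projectPoints(P,np.array(p['rvec']),np.array(p['tvec']),K,np.array(p['dist_coeffs']))[0].reshape(-1,2)
def tilt(yaw): # frame: z leaning 25 toward -x, rotated by yaw
    return R.from_euler('z',yaw).as_matrix()@R.from_euler('y',-25,degrees=True).as_matrix()
def tri(obs): # [(px,cam)...]
    def f(X): return np.concatenate([proj(X,c)[0]-np.array(u) for u,c in obs])
    r=least_squares(f,[450,0,60.]); return r.x, np.sqrt(np.mean(r.fun**2))
def crop(im,x0,y0,x1,y1,n,k): cv2.imwrite("pics/"+n,cv2.resize(im[y0:y1,x0:x1],None,fx=k,fy=k,interpolation=cv2.INTER_CUBIC))
E
cat > tab.py <<'E'
from h import *
from workcell import env
T=env.camera_params("top");S=env.camera_params("scene")
t=lambda a,b:(325+a/7,215+b/7); s=lambda a,b:(280+a/6.6,235+b/6.6)
obs=[((5.5,95,-60),t(126,106),T),((5.5,-95,-60),t(670,252),T),((5.5,-95,60),t(706,394),T),((5.5,95,60),t(110,236),T),
((-5.5,95,60),t(112,268),T),((-5.5,-95,60),t(704,428),T),
((-5.5,-95,-60),s(510,470),S),((5.5,-95,-60),s(527,455),S),((5.5,95,60),s(130,62),S),((-5.5,95,60),s(108,78),S),((5.5,-95,60),s(475,365),S)]
def f(v):
    M=tilt(v[3]); return np.concatenate([proj(M@np.array(a)+v[:3],c)[0]-u for a,u,c in obs])
r=least_squares(f,[450,-200,60,-.3],loss='soft_l1')
print(r.x,np.degrees(r.x[3]));print(f(r.x).reshape(-1,2).round(1))
v=r.x
pts=[np.array([i,j,k]) for i in(-5.5,5.5) for j in(-95,95) for k in(-60,60)]
for n,p,c,k in(("top",T,(325,215,435,295),7),("scene",S,(280,235,370,325),6.6)):
    im=cv2.imread(f"pics/{n}0.png"); im=cv2.resize(im[c[1]:c[3],c[0]:c[2]],None,fx=k,fy=k,interpolation=cv2.INTER_CUBIC)
    for a in pts:
        for b in pts:
            if (a!=b).sum()==1:
                q=(proj([tilt(v[3])@a+v[:3],tilt(v[3])@b+v[:3]],p)-c[:2]+.0)*k
                cv2.line(im,*[tuple(int(z) for z in w) for w in q],(0,255,0),1)
    cv2.imwrite(f"pics/fit_{n}.png",im)
E
python3 tab.py
```

```text
[ 554.68169711 -215.09100467   74.19737388   18.61132391] 1066.3503114620967
[[-0.6 -1.2]
 [-0.  -1.2]
 [ 1.4  0.5]
 [ 0.3  0. ]
 [-1.4 -0. ]
 [ 0.   0.2]
 [ 0.5  1.4]
 [ 0.8  0.5]
 [-1.7 -1. ]
 [-1.4 -0.3]
 [ 0.3  0.7]]
```

View pics/fit_top.png

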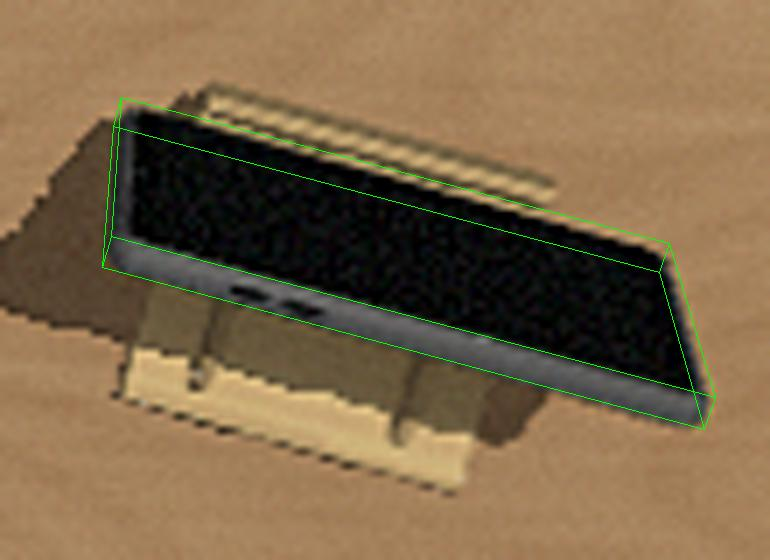

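View pics/fit_scene.png

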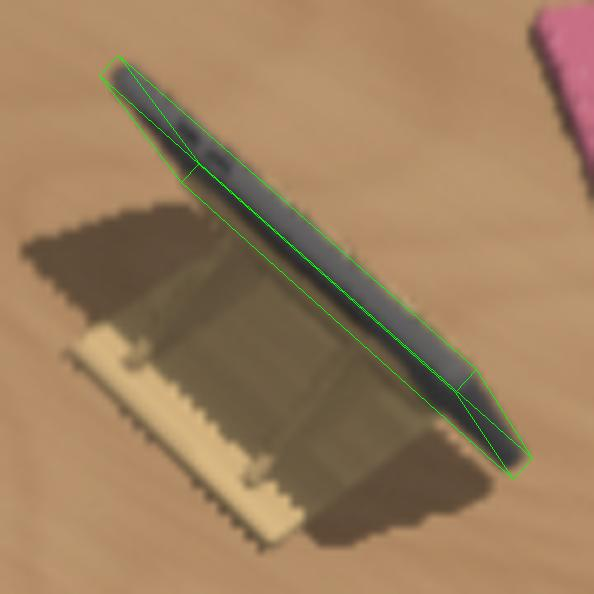

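```bash
sed -i 's#^t=lambda.*#t=lambda a,b:(324.57+a/7,214.57+b/7); s=lambda a,b:(279.58+a/6.6,234.58+b/6.6)#; s#-c\[:2\]+.0)\*k#-c[:2]+.5)*k-.5#' tab.py; python3 tab.py
cat > rk.py <<'E'
from h import *
from workcell import env
T=env.camera_params("top");S=env.camera_params("scene")
t=lambda a,b:(129.6+a/5,179.6+b/5); s=lambda a,b:(154.6+a/4.6,129.6+b/4.6)
for n,a,b in [("gripL",t(285,85),s(326,97)),("gripR",t(395,81),s(384,112)),("grip mid",t(340,83),s(355,104)),("barL",t(45,100),s(207,50)),("barR",t(648,72),s(519,172)),
 ("tab2 (y29) front top",t(338,630),s(112,430)),("tab(y29) back top",t(290,228),s(268,180)),
 ("tab(y87) front top",t(203,634),s(38,388)),("tab87 back top",t(153,232),s(198,152)),
 ("tab-87 front",t(606,617),s(266,508)),("tab-87back",t(572,210),s(424,243)),
 ("pivR",t(655,170),s(500,315))]:
    X,e=tri([(a,T),(b,S)]); print(n,X.round(1),round(e,2))
E
python3 rk.py
```

```text
[ 5.55471328e+02 -2.13956531e+02  7.42315085e+01 -2.38910742e-01] -13.688577216650064
[[-0.6 -1.2]
 [-0.1 -1.1]
 [ 1.3  0.6]
 [ 0.2  0. ]
 [-1.5 -0. ]
 [-0.1  0.2]
 [ 0.6  1.4]
 [ 1.   0.5]
 [-1.5 -1. ]
 [-1.1 -0.3]
 [ 0.4  0.6]]
gripL [650.6 198.7 225.9] 0.16
gripR [652.2 153.1 234.2] 0.09
grip mid [651.4 175.7 230.5] 0.12
barL [643.1 295.5 224.2] 0.19
barR [658.   53.7 232.2] 0.29
tab2 (y29) front top [428.6 186.4 124.4] 0.73
tab(y29) back top [595.5 200.8 195.3] 0.14
tab(y87) front top [425.  244.7 127.1] 0.63
tab87 back top [592.7 258.4 191.5] 0.1
tab-87 front [437.5  71.1 125.6] 0.58
tab-87back [605.5  85.3 197.5] 0.17
pivR [629.4  54.4 137.8] 0.8
```

```bash
cat >> h.py <<'E'
def toolwrist(env):
    o=env.get_obs(); p=env.camera_params("wrist")
    Rt=R.from_quat(o['orientation']).as_matrix(); Rc=cv2.Rodrigues(p['rvec'])[0]
    C=-Rc.T@p['tvec']
    return Rt.T@(C-o['tcp_pos']), Rt.T@Rc.T, o['tcp_pos'],Rt
def goal(env,pos,M,o=None):
    """row numbers from present measured pose"""
    o=env.get_obs()
    d=(np.array(pos)-o['tcp_pos'])/25
    w=np.degrees((R.from_matrix(M)*R.from_quat(o['orientation']).inv()).as_rotvec())
    return d.round(3),w.round(2)
def toolM(z,x):
    z=z/np.linalg.norm(z); x=x-z*(x@z); x/=np.linalg.norm(x); return np.c_[x,np.cross(z,x),z]
E
python3 - <<'E'
from h import *
from workcell import env
a,b,p,Rt=toolwrist(env); print(a,b,p,Rt,sep="\n")
E
```

```text
[  -0.39492022  -65.43612365 -140.11517667]
[[ 9.99999901e-01  1.73159909e-04 -4.08965316e-04]
 [-6.12366865e-05  9.65822814e-01  2.59203179e-01]
 [ 4.39871631e-04 -2.59203128e-01  9.65822730e-01]]
[139.86231451 557.55262113 232.34995546]
[[ 2.43296285e-01  9.69951955e-01 -3.50611122e-04]
 [ 9.69951603e-01 -2.43296499e-01 -8.37296561e-04]
 [-8.97439894e-04 -1.36364678e-04 -9.99999588e-01]]
```

```bash
cat > g.py <<'E'
from h import *
from workcell import env
import sys
def slotM(yaw=np.radians(4)):
    M=tilt(yaw); return np.c_[M[:,1],M[:,0],-M[:,2]]
if __name__=="__main__":
    print(goal(env,[449,136,305],slotM()))
E
python3 g.py
```

```text
(array([ 12.366, -16.862,   2.906]), array([ -2.16, -25.02,  17.8 ]))
```

Request:
drive_tool:
  plan:
    - [1.5, -2, 2, 0, -4, 3, 85]
    - [3, -4, 2.9, -0.5, -8, 6, 85]
    - [4.5, -6, 2.9, -1, -12, 9, 85]
    - [6, -8, 2.9, -1.2, -16, 12, 85]
    - [7.5, -10, 2.9, -1.5, -20, 14, 85]
    - [9, -12, 2.9, -2, -23, 16, 85]
    - [10.5, -14.2, 2.9, -2.16, -25, 17.8, 85]
    - [12, -16.2, 2.9, -2.16, -25, 17.8, 85]

```text
t: 0.95
tcp_pos: [365.1, 253.7, 304.1]
orientation: [0.665, 0.715, 0.159, 0.148]
contact_force: [0.0, 2.1, -0.3]
opening: 85.1
```

```bash
python3 g.py
```

```text
(array([ 3.356, -4.707,  0.036]), array([-0.01,  0.1 , -0.15]))
```

Request:
drive_tool:
  plan:
    - [1.2, -1.7, 0, 0, 0, 0, 85]
    - [2.4, -3.4, 0, 0, 0, 0, 85]
    - [3.2, -4.6, 0, 0, 0, 0, 85]
    - [3.2, -4.6, 0, 0, 0, 0, 85]
    - [3.2, -4.6, 0, 0, 0, 0, 85]
    - [3.2, -4.6, 0, 0, 0, 0, 85]

```text
t: 1.55
tcp_pos: [444.7, 141.0, 303.9]
orientation: [0.666, 0.714, 0.158, 0.147]
contact_force: [-0.0, -0.2, -0.1]
opening: 84.9
```

```bash
cat > look.py <<'E'
from h import *
from workcell import env
import sys,pickle
n=sys.argv[1]
p=env.camera_params("wrist"); im=env.snapshot("wrist")[:,:,::-1]; o=env.get_obs()
cv2.imwrite(f"pics/{n}.png",im); pickle.dump(p,open(f"pics/{n}.pkl","wb"))
cv2.imwrite(f"pics/{n}_big.png",cv2.resize(im,(800,600),interpolation=cv2.INTER_CUBIC))
print(o['t'],o['tcp_pos'],o['contact_force'],o['opening'],o['joint_pos'])
E
python3 look.py w1; python3 g.py
```

```text
1.6 [444.54968076 141.48803588 303.96846868] [-0.83649727  0.68317861 -0.24702856] 84.9022494422933 [ 0.17157291 -0.37946025  1.82828351 -0.04350147  1.25944366 -1.466236  ]
(array([ 0.178, -0.22 ,  0.041]), array([-0.05, -0.05, -0.09]))
```

View pics/w1_big.png

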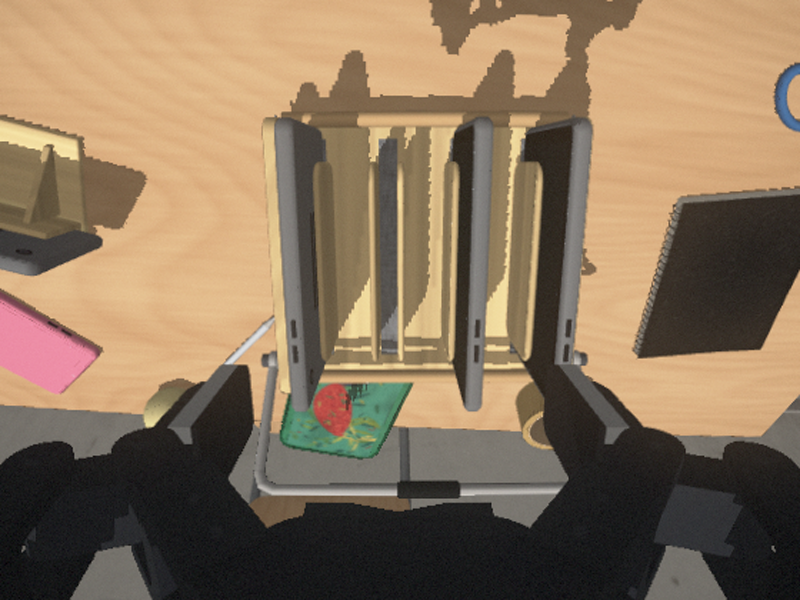

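Run:
```python
from h import *
im=cv2.imread("pics/w1.png")
crop(im,180,75,420,290,"w1c.png",3.3)
crop(im,235,90,305,185,"w1d.png",6)
crop(im,235,170,305,265,"w1e.png",6)
```

```text
(no output)
```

View pics/w1c.png

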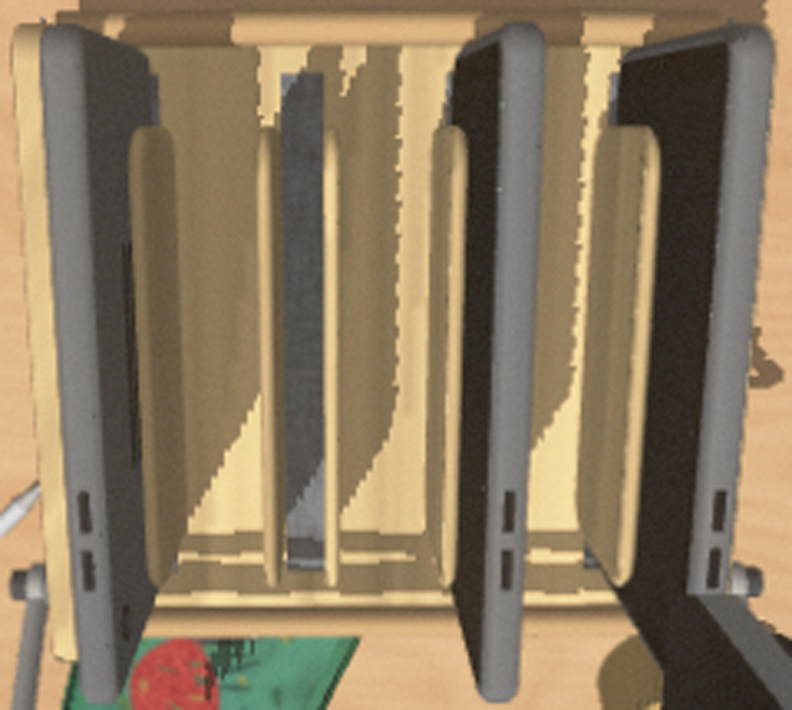

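View pics/w1d.png

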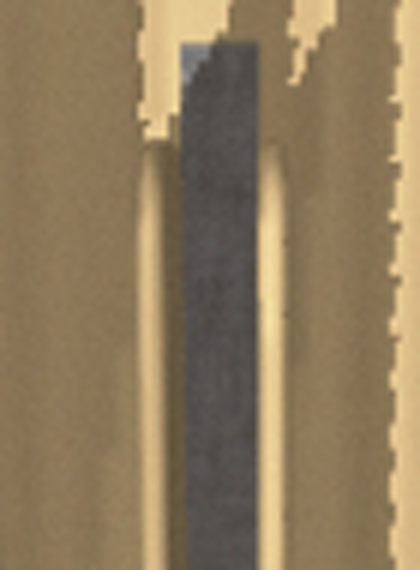

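View pics/w1e.png

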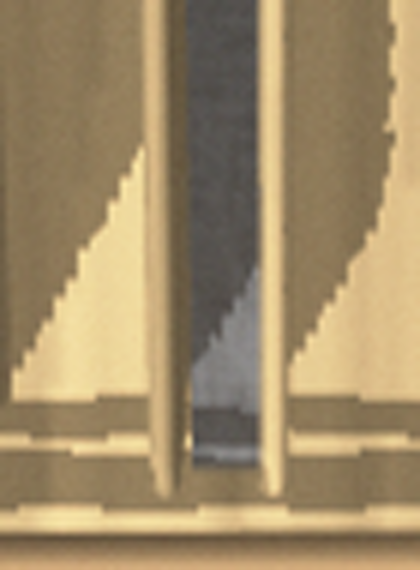

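```bash
cat > rfit.py <<'E'
from h import *
import pickle
from workcell import env
T=env.camera_params("top");S=env.camera_params("scene");W=pickle.load(open("pics/w1.pkl","rb"))
t=lambda a,b:(129.6+a/5,179.6+b/5); s=lambda a,b:(154.6+a/4.6,129.6+b/4.6)
w=lambda a,b:(180+(a+.5)/3.3-.5,75+(b+.5)/3.3-.5)
d=lambda a,b:(235+(a+.5)/6-.5,90+(b+.5)/6-.5)
e=lambda a,b:(235+(a+.5)/6-.5,170+(b+.5)/6-.5)
Y=[-87,29,87]
tabs=[(0,-1,w(66,24),W),(0,1,w(100,701),W),(1,-1,w(523,23),W),(1,1,w(498,701),W),(2,-1,w(752,27),W),
(1,-1,t(338,631),T),(1,1,t(290,222),T),(2,-1,t(203,635),T),(2,1,t(153,225),T),(0,-1,t(606,620),T),(0,1,t(572,204),T),
(1,-1,s(108,430),S),(1,1,s(268,178),S),(2,-1,s(36,388),S),(2,1,s(198,150),S),(0,-1,s(264,508),S),(0,1,s(424,243),S)]
fins=[(-1,-1,d(152,150)),(1,-1,d(272,150)),(-1,1,e(163,485)),(1,1,e(272,485))]
# image left = world right (y negative)
def f(v,full=False):
    O=v[:3];M=tilt(v[3]);r=[]
    for i,k,u,c in tabs:
        P=[v[5+i]+k*94,Y[i]+v[8+i],119.5]
        r.append(proj(M@P+O,c)[0]-u)
    for sd,k,u in fins:
        # points at image: only lateral residual; fin end free
        P=M@np.array([k*72,-29+sd*(7.5+v[4]/2),69.5])+O
        q=proj(P,W)[0]-u; r.append([q[0]*1.5,q[1]*.3])
    r=np.array(r)
    if full: return r
    reg=np.r_[v[5:8]/4,v[8:11]/5]*.5
    return np.r_[r.ravel(),reg]
r=least_squares(f,[567,165,51,.07,5,0,0,0,0,0,0],loss='soft_l1')
v=r.x;print(v.round(2),np.degrees(v[3]));print(f(v,True).round(1).tolist())
M=tilt(v[3]);print("empty slot origin",(M@[0,-29,0]+v[:3]).round(1)); np.save("rack.npy",v)
E
python3 rfit.py
```

```text
[ 5.6880e+02  1.7006e+02  5.2960e+01  7.0000e-02  4.7800e+00 -4.0700e+00
 -4.4700e+00 -4.2300e+00  1.3000e-01  5.0000e-02 -2.0000e-02] 3.960779215057422
[[-0.6, 0.5], [0.1, -0.1], [0.2, 0.3], [-0.9, -0.4], [-0.5, 0.3], [-0.3, -0.5], [-0.7, 0.2], [0.2, -0.4], [-1.4, 0.8], [-0.5, -0.5], [-0.4, 1.1], [-1.1, 0.9], [0.5, -1.0], [-1.1, 1.7], [-0.1, -1.9], [-1.4, 1.4], [0.2, -0.6], [0.1, -0.2], [0.2, -0.2], [-0.1, -0.1], [-0.2, -0.1]]
empty slot origin [570.8 141.1  53. ]
```

```bash
cat >> g.py <<'E'
TM=np.array([555.5,-214,74.2]);TY=np.radians(-13.69)
def tabM(yaw=TY):
    M=tilt(yaw); return np.c_[M[:,0],-M[:,1],-M[:,2]]
def tabP(h,y=0,x=0): return TM+tilt(TY)@[x,y,h]
E
python3 - <<'E'
from g import *
P=tabP(173);print(P,goal(env,P,tabM()))
o=env.get_obs();Q=R.from_quat(o['orientation']);w=(R.from_matrix(tabM())*Q.inv()).as_rotvec()
# rotation in the tool's frame sanity: path midpoint tool z
for a in (.25,.5,.75): print((R.from_rotvec(w*a)*Q).as_matrix()[:,2].round(2))
E
```

```text
[ 484.46414763 -196.6964601   230.99124716] (array([  1.597, -13.527,  -2.919]), array([ 39.48,  -3.32, -98.65]))
[ 0.44  0.   -0.9 ]
[ 0.45 -0.04 -0.89]
[ 0.44 -0.07 -0.9 ]
```

Request:
drive_tool:
  plan:
    - [0, -1.2, 0.5, 3, -0.25, -7.5, 85]
    - [0, -2.4, 0.5, 6, -0.5, -15, 85]
    - [0, -3.6, 0.5, 9, -0.75, -22.5, 85]
    - [0.2, -4.8, 0.5, 12, -1, -30, 85]
    - [0.4, -6, 0.5, 15, -1.25, -37.5, 85]
    - [0.6, -7.2, 0.5, 18, -1.5, -45, 85]
    - [0.8, -8.4, 0.3, 21, -1.75, -52.5, 85]
    - [1, -9.6, 0, 24, -2, -60, 85]

```text
t: 2.4
tcp_pos: [470.4, -99.1, 304.4]
orientation: [0.944, 0.238, 0.214, 0.082]
contact_force: [0.7, 0.3, 0.3]
opening: 85.0
```

Run:
```python
from g import *
P=tabP(173);print(P,goal(env,P,tabM()))
```

```text
[ 484.46414763 -196.6964601   230.99124716] (array([ 0.563, -3.905, -2.936]), array([ 15.36,  -1.28, -38.43]))
```

Request:
drive_tool:
  plan:
    - [0.1, -0.8, -0.3, 3, -0.2, -7.6, 85]
    - [0.2, -1.6, -0.8, 6, -0.5, -15.2, 85]
    - [0.3, -2.4, -1.3, 9, -0.7, -23, 85]
    - [0.4, -3.2, -1.8, 12.2, -1, -30.6, 85]
    - [0.5, -3.7, -2.3, 15.3, -1.3, -38.4, 85]
    - [0.5, -3.8, -2.9, 15.3, -1.3, -38.4, 85]
    - [0.5, -3.8, -2.9, 15.3, -1.3, -38.4, 85]
    - [0.5, -3.8, -2.9, 15.3, -1.3, -38.4, 85]

```text
t: 3.2
tcp_pos: [483.0, -193.2, 231.9]
orientation: [0.97, -0.113, 0.214, 0.026]
contact_force: [-1.1, -0.0, 0.8]
opening: 85.1
```

```bash
python3 look.py w2
python3 - <<'E'
from g import *
import pickle
P=tabP(173);print(P,goal(env,P,tabM()))
p=pickle.load(open("pics/w2.pkl","rb")); im=cv2.imread("pics/w2.png")
k=800/560; im=cv2.resize(im,(800,600),interpolation=cv2.INTER_CUBIC)
pts=[np.array([i,j,k]) for i in(-5.5,5.5) for j in(-95,95) for k in(-60,60)]
for a in pts:
  for b in pts:
    if (a!=b).sum()==1:
        q=(proj([tilt(TY)@a+TM,tilt(TY)@b+TM],p)+.5)*k-.5
        cv2.line(im,*[tuple(int(z) for z in w) for w in q],(0,255,0),1)
cv2.imwrite("pics/w2o.png",im)
E
```

```text
3.25 [ 483.11626571 -193.46527799  232.43498449] [0.18806695 0.23029115 0.12497877] 85.03844950086878 [-0.63044047 -0.24396243  1.87551904  0.18091747  1.10954571 -0.44574974]
[ 484.46414763 -196.6964601   230.99124716] (array([ 0.054, -0.129, -0.058]), array([ 0.16, -0.04, -0.33]))
```

View pics/w2o.png

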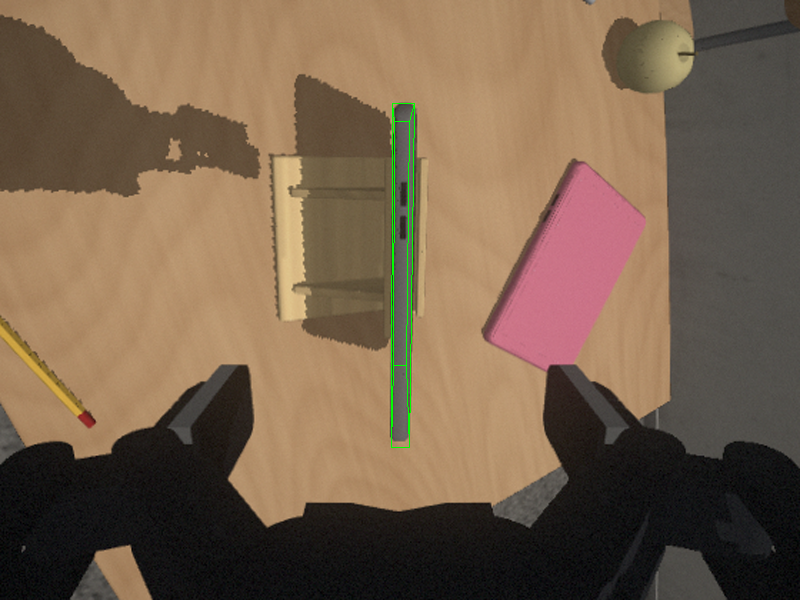

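Run:
```python
from g import *
for h in (110,43):
    P=tabP(h,1);print(P,goal(env,P,tabM()))
```

```text
[ 510.5693636  -202.02615876  173.89385657] (array([ 1.098, -0.342, -2.342]), array([ 0.16, -0.04, -0.33]))
[ 538.08035845 -208.7275297   113.17123484] (array([ 2.199, -0.61 , -4.771]), array([ 0.16, -0.04, -0.33]))
```

Request:
drive_tool:
  plan:
    - [0.4, -0.2, -0.8, 0, 0, -0.3, 70]
    - [0.8, -0.25, -1.6, 0, 0, -0.3, 60]
    - [1.1, -0.34, -2.34, 0, 0, -0.3, 60]
    - [1.4, -0.41, -3, 0, 0, -0.3, 60]
    - [1.7, -0.49, -3.67, 0, 0, -0.3, 60]
    - [2, -0.56, -4.3, 0, 0, -0.3, 60]
    - [2.2, -0.6, -4.75, 0, 0, -0.3, 60]
    - [2.2, -0.6, -4.75, 0, 0, -0.3, 60]

```text
t: 4.05
tcp_pos: [537.8, -208.9, 111.9]
orientation: [0.97, -0.116, 0.214, 0.027]
contact_force: [-0.7, 0.7, -0.2]
opening: 59.9
```

```bash
python3 look.py w3
python3 - <<'E'
from g import *
P=tabP(43,1);print(P,goal(env,P,tabM()))
cv2.imwrite("pics/s3.png",env.snapshot("scene")[:,:,::-1])
crop(cv2.imread("pics/s3.png"),240,180,400,340,"s3c.png",4)
E
```

```text
4.1 [ 537.78465591 -209.10983894  112.88245087] [ 0.10482717 -0.6402567   0.48816161] 60.18346440887537 [-0.58346326 -0.02153412  1.93478837  0.19196046  0.82441042 -0.44587509]
[ 538.08035845 -208.7275297   113.17123484] (array([0.012, 0.015, 0.012]), array([ 0.11, -0.1 ,  0.05]))
```

View pics/w3_big.png

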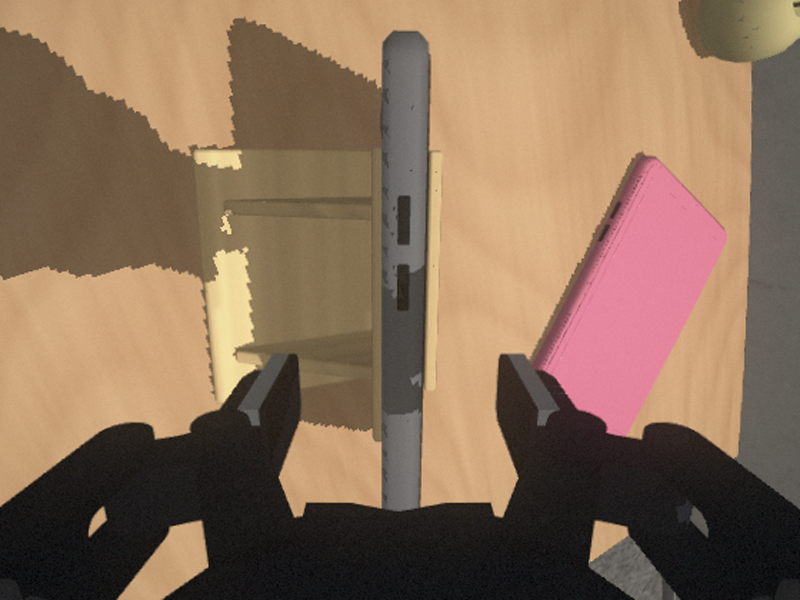

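View pics/s3c.png

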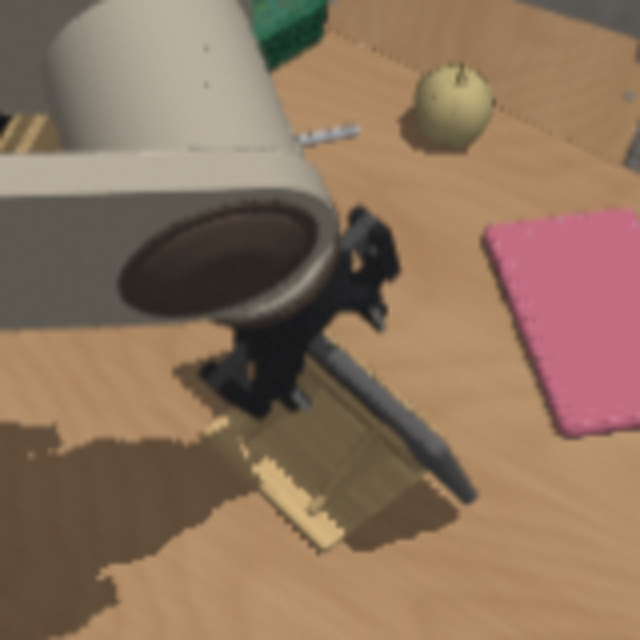

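Request:
drive_tool:
  plan:
    - [0, 0, 0, 0, 0, 0, 30]
    - [0, 0, 0, 0, 0, 0, 15]
    - [0, 0, 0, 0, 0, 0, 5]
    - [0, 0, 0, 0, 0, 0, 5]
    - [0, 0, 0, 0, 0, 0, 5]
    - [0, 0, 0, 0, 0, 0, 5]
  squeeze: 60

```text
t: 4.75
tcp_pos: [537.9, -209.8, 113.6]
orientation: [0.969, -0.117, 0.215, 0.027]
contact_force: [-3.1, 2.1, 7.4]
opening: 9.7
```

Request:
drive_tool:
  plan:
    - [-0.1, 0.02, 0.22, 0, 0, 0, 5]
    - [-0.3, 0.07, 0.66, 0, 0, 0, 5]
    - [-0.6, 0.15, 1.33, 0, 0, 0, 5]
    - [-1, 0.25, 2.2, 0, 0, 0, 5]
    - [-1.4, 0.35, 3.1, 0, 0, 0, 5]
    - [-1.64, 0.4, 4, 0, 0, 0, 5]
    - [-1.64, 0.4, 5, 0, 0, 0, 5]
    - [-1.64, 0.4, 5.6, 0, 0, 0, 5]

```text
t: 5.55
tcp_pos: [496.3, -199.6, 254.9]
orientation: [0.969, -0.117, 0.215, 0.028]
contact_force: [-0.6, 0.2, -2.7]
opening: 9.4
```

```bash
python3 look.py w4
python3 - <<'E'
from g import *
cv2.imwrite("pics/s4.png",env.snapshot("scene")[:,:,::-1])
E
```

```text
5.6 [ 496.84576039 -199.89914447  256.8433802 ] [ 0.43256378 -0.32423852  0.73039565] 9.828056221325514 [-0.62062954 -0.22138218  1.8095094   0.17010027  1.14641016 -0.41872976]
```

View pics/w4_big.png

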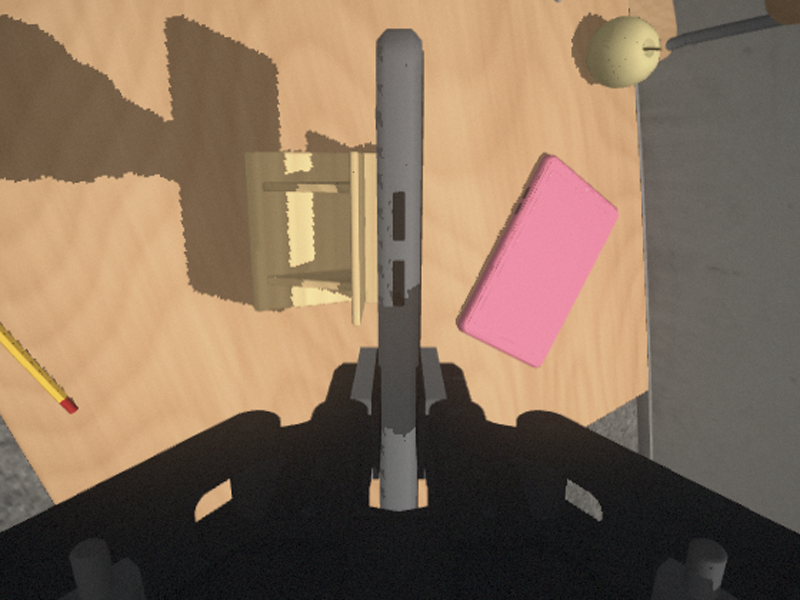

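View pics/s4.png

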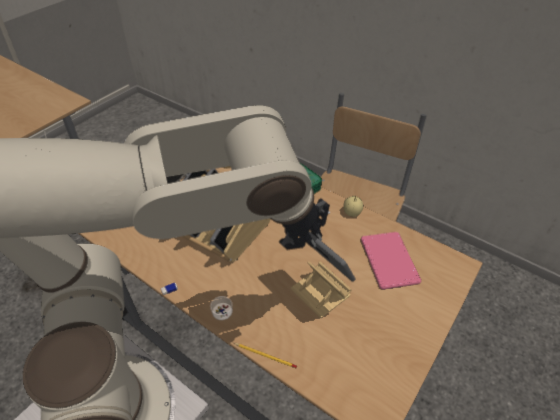

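```bash
cat > ov.py <<'E'
from g import *
import pickle
def ov(name,pos,M,dy=0,dz=43,pitch=0):
    """tablet mid in tool frame: (0,dy,dz) ; tablet axes: x=tool x,y=-tool y,z=-tool z"""
    p=pickle.load(open(f"pics/{name}.pkl","rb")); im=cv2.imread(f"pics/{name}.png")
    k=800/560; im=cv2.resize(im,(800,600),interpolation=cv2.INTER_CUBIC)
    B=M@R.from_euler('x',pitch,degrees=True).as_matrix()@np.diag([1,-1,-1]); c=pos+M@[0,dy,dz]
    pts=[np.array([i,j,k]) for i in(-5.5,5.5) for j in(-95,95) for k in(-60,60)]
    for a in pts:
      for b in pts:
        if (a!=b).sum()==1:
            q=(proj([B@a+c,B@b+c],p)+.5)*k-.5
            cv2.line(im,*[tuple(int(z) for z in w) for w in q],(0,255,0),1)
    cv2.imwrite(f"pics/{name}_ov.png",im)
E
python3 - <<'E'
from ov import *
o=env.get_obs()
ov("w4",o['tcp_pos'],R.from_quat(o['orientation']).as_matrix(),1)
E
```

```text
(no output)
```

View pics/w4_ov.png

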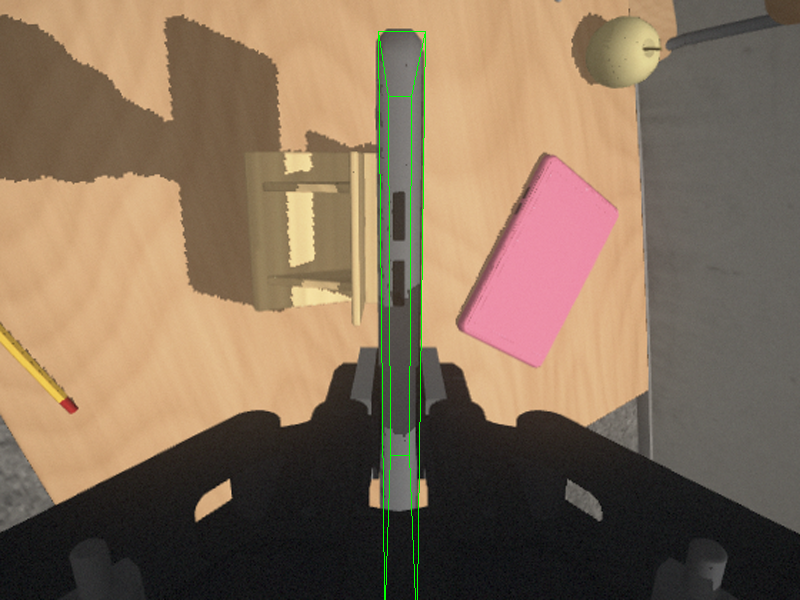

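```bash
cat >> g.py <<'E'
rv=np.load("rack.npy"); RY=rv[3]; SO=tilt(RY)@[0,-29,0]+rv[:3]
def slP(h,x=0,y=0): return SO+tilt(RY)@[x,y,h]
E
sed -i 's/yaw=np.radians(4)/yaw=np.load("rack.npy")[3]/' g.py
python3 - <<'E'
from g import *
P=slP(253,-1);print(P,goal(env,P,slotM()))
E
```

```text
[463.23417281 133.6772164  281.83356989] (array([-1.342, 13.341,  1.077]), array([-39.43,   3.63,  98.56]))
```

Request:
drive_tool:
  plan:
    - [-0.2, 0.8, 0.8, -2.8, 0.3, 7, 5]
    - [-0.4, 1.8, 1.8, -5.6, 0.5, 14, 5]
    - [-0.5, 2.8, 2, -8.4, 0.8, 21, 5]
    - [-0.6, 3.8, 2, -11.2, 1, 28, 5]
    - [-0.7, 4.8, 2, -14, 1.3, 35, 5]
    - [-0.8, 5.8, 2, -16.8, 1.5, 42, 5]
    - [-0.9, 6.8, 2, -19.6, 1.8, 49, 5]
    - [-1, 7.8, 2, -22.4, 2, 56, 5]

```text
t: 6.45
tcp_pos: [470.9, -3.6, 301.3]
orientation: [0.89, 0.394, 0.203, 0.106]
contact_force: [0.3, 0.1, -3.2]
opening: 9.8
```

Run:
```python
from g import *
P=slP(253,-1);print(P,goal(env,P,slotM()))
```

```text
[463.23417281 133.6772164  281.83356989] (array([-0.308,  5.49 , -0.779]), array([-16.84,   1.38,  42.35]))
```

Request:
drive_tool:
  plan:
    - [-0.1, 0.8, 0, -2.8, 0.2, 7, 5]
    - [-0.1, 1.7, 0, -5.6, 0.4, 14, 5]
    - [-0.2, 2.6, 0, -8.4, 0.7, 21, 5]
    - [-0.2, 3.5, 0, -11.2, 0.9, 28, 5]
    - [-0.3, 4.4, 0, -14, 1.1, 35, 5]
    - [-0.3, 5.4, 0, -16.8, 1.4, 42.3, 5]
    - [-0.3, 5.4, -0.4, -16.8, 1.4, 42.3, 5]
    - [-0.3, 5.4, -0.7, -16.8, 1.4, 42.3, 5]

```text
t: 7.25
tcp_pos: [463.6, 130.7, 283.3]
orientation: [0.668, 0.712, 0.159, 0.147]
contact_force: [-0.3, -0.5, -3.6]
opening: 9.5
```

Request:
drive_tool:
  plan:
    - [0, 0, 0, 0, 0, 0, 5]
    - [0, 0, 0, 0, 0, 0, 5]

```text
t: 7.45
tcp_pos: [464.0, 129.7, 284.8]
orientation: [0.669, 0.711, 0.159, 0.147]
contact_force: [0.0, -0.3, -1.7]
opening: 9.6
```

```bash
python3 look.py w5
python3 - <<'E'
from g import *
P=slP(253,-1);print(P,goal(env,P,slotM()))
cv2.imwrite("pics/s5.png",env.snapshot("scene")[:,:,::-1])
cv2.imwrite("pics/t5.png",env.snapshot("top")[:,:,::-1])
E
```

```text
7.5 [464.15990046 129.76537814 285.2807163 ] [ 0.18674431  0.72868323 -1.68899423] 9.32510596883883 [ 0.12973611 -0.34620799  1.84392917 -0.02725407  1.20690336 -1.49813548]
[463.23417281 133.6772164  281.83356989] (array([-0.037,  0.156, -0.138]), array([-0.21,  0.07,  0.41]))
```

View pics/w5_big.png

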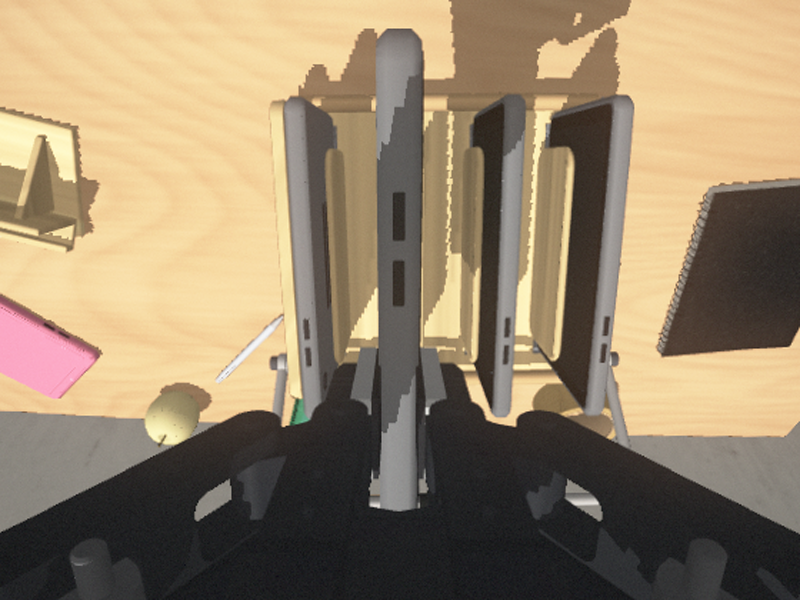

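View pics/s5.png

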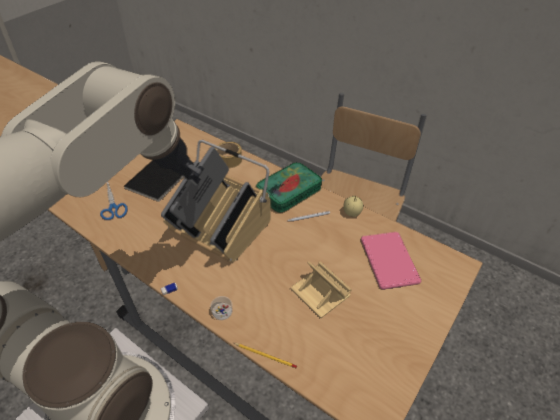

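Run:
```python
from g import *
for h in (253,190,120,105): print(h,goal(env,slP(h,-1),slotM()))
```

```text
253 (array([-0.041,  0.149, -0.152]), array([-0.21,  0.1 ,  0.39]))
190 (array([ 1.021,  0.223, -2.436]), array([-0.21,  0.1 ,  0.39]))
120 (array([ 2.202,  0.304, -4.973]), array([-0.21,  0.1 ,  0.39]))
105 (array([ 2.454,  0.322, -5.517]), array([-0.21,  0.1 ,  0.39]))
```

Request:
drive_tool:
  plan:
    - [0, 0.15, -0.15, -0.2, 0.1, 0.4, 5]
    - [0.2, 0.17, -0.6, -0.2, 0.1, 0.4, 5]
    - [0.4, 0.18, -1.05, -0.2, 0.1, 0.4, 5]
    - [0.6, 0.2, -1.5, -0.2, 0.1, 0.4, 5]
    - [0.8, 0.21, -2, -0.2, 0.1, 0.4, 5]
    - [1, 0.22, -2.4, -0.2, 0.1, 0.4, 5]
    - [1, 0.22, -2.4, -0.2, 0.1, 0.4, 5]
    - [1, 0.22, -2.4, -0.2, 0.1, 0.4, 5]

```text
t: 8.4
tcp_pos: [489.2, 135.9, 225.2]
orientation: [0.666, 0.714, 0.158, 0.147]
contact_force: [-0.5, -0.2, -3.0]
opening: 9.4
```

```bash
python3 look.py w6
python3 - <<'E'
from g import *
for h in (190,120,105): print(h,goal(env,slP(h,-1),slotM()))
cv2.imwrite("pics/s6.png",env.snapshot("scene")[:,:,::-1])
crop(cv2.imread("pics/s6.png"),155,130,285,260,"s6c.png",4.6)
im=env.snapshot("top")[:,:,::-1];cv2.imwrite("pics/t6.png",im);crop(im,130,180,280,315,"t6c.png",5)
E
```

```text
8.45 [489.23677599 135.9519841  225.6157889 ] [-1.38065418  0.29625251 -2.45001093] 9.75234695820269 [ 0.13707486 -0.26574665  1.90572708 -0.03194157  1.06653308 -1.49510574]
190 (array([ 0.022, -0.017, -0.035]), array([-0.  , -0.01, -0.09]))
120 (array([ 1.203,  0.064, -2.573]), array([-0.  , -0.01, -0.09]))
105 (array([ 1.456,  0.082, -3.117]), array([-0.  , -0.01, -0.09]))
```

View pics/w6_big.png

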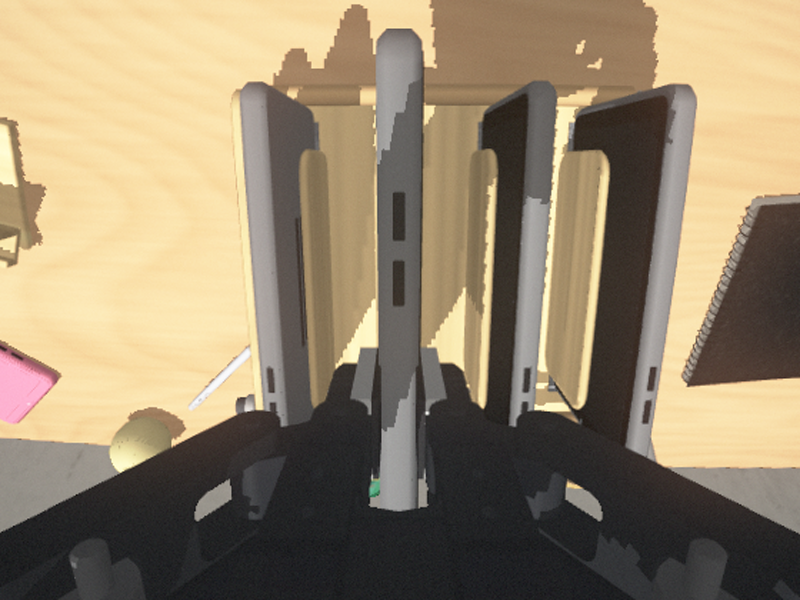

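View pics/s6c.png

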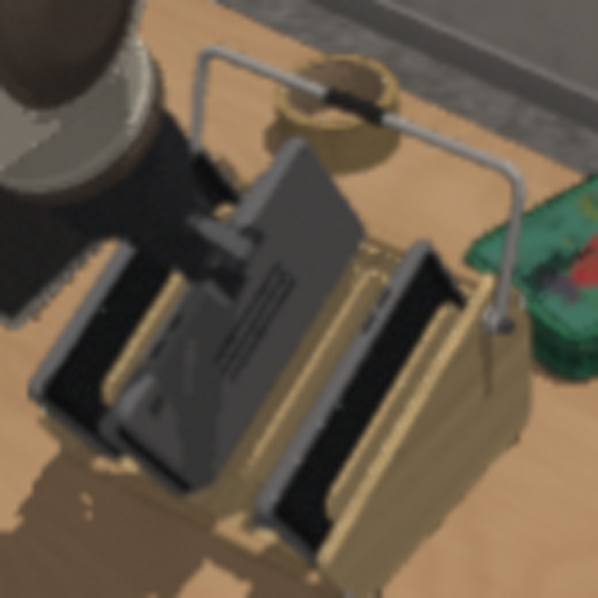

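View pics/t6c.png

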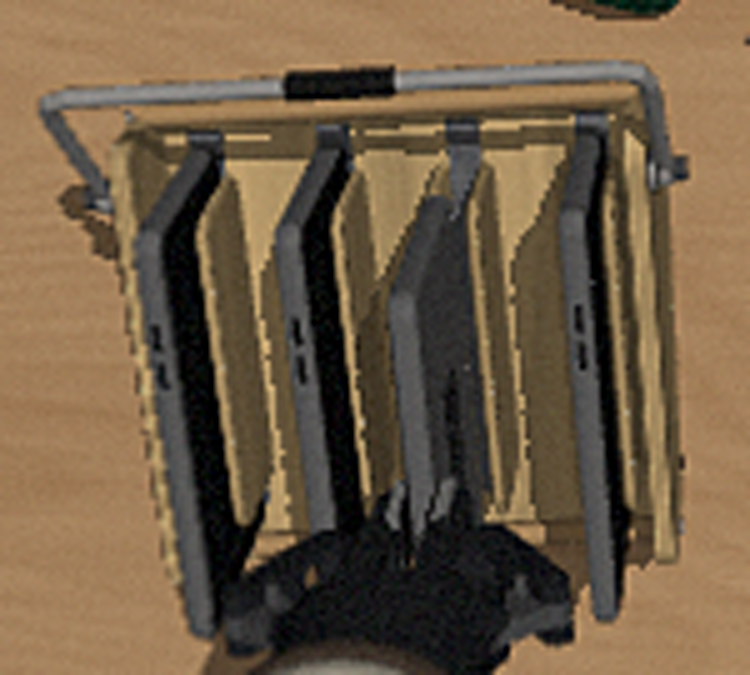

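Request:
drive_tool:
  plan:
    - [0.17, 0, -0.35, 0, 0, -0.1, 5]
    - [0.32, 0, -0.7, 0, 0, -0.1, 5]
    - [0.48, 0.01, -1.05, 0, 0, -0.1, 5]
    - [0.64, 0.02, -1.4, 0, 0, -0.1, 5]
    - [0.8, 0.04, -1.72, 0, 0, -0.1, 5]
    - [0.8, 0.04, -1.72, 0, 0, -0.1, 5]

```text
t: 9.15
tcp_pos: [509.0, 136.9, 180.6]
orientation: [0.666, 0.714, 0.157, 0.147]
contact_force: [0.1, 0.5, -3.5]
opening: 9.5
```

```bash
python3 look.py w7
python3 - <<'E'
from g import *
for h in (142,120,105): print(h,goal(env,slP(h,-1),slotM()))
im=env.snapshot("top")[:,:,::-1];cv2.imwrite("pics/t7.png",im);crop(im,130,180,280,315,"t7c.png",5)
E
```

```text
9.2 [509.05935207 136.89267722 181.45616217] [ 0.13713012 -0.04960645 -2.26530603] 9.542950391593308 [ 0.13313769 -0.19272737  1.93921113 -0.03302683  0.9617378  -1.49358094]
142 (array([ 0.039,  0.001, -0.009]), array([ 0.01, -0.11,  0.02]))
120 (array([ 0.41 ,  0.027, -0.806]), array([ 0.01, -0.11,  0.02]))
105 (array([ 0.663,  0.044, -1.35 ]), array([ 0.01, -0.11,  0.02]))
```

View pics/w7_big.png

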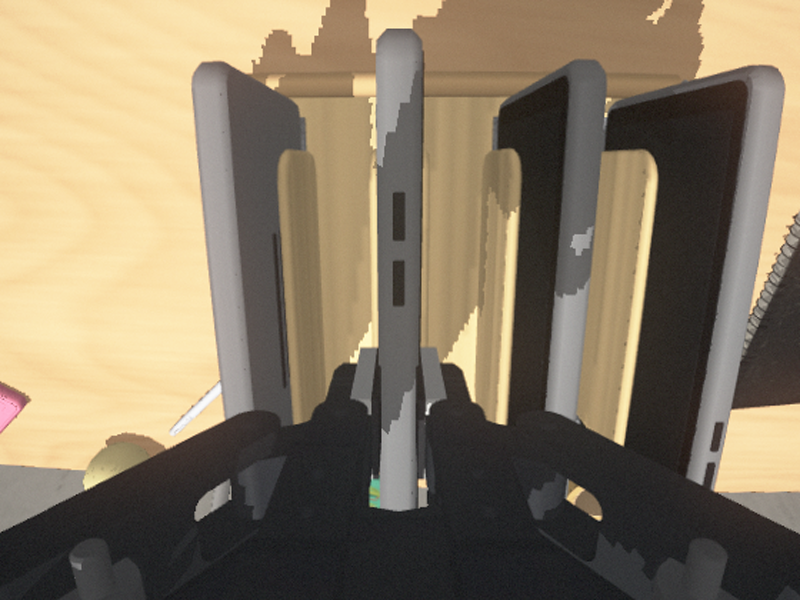

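View pics/t7c.png

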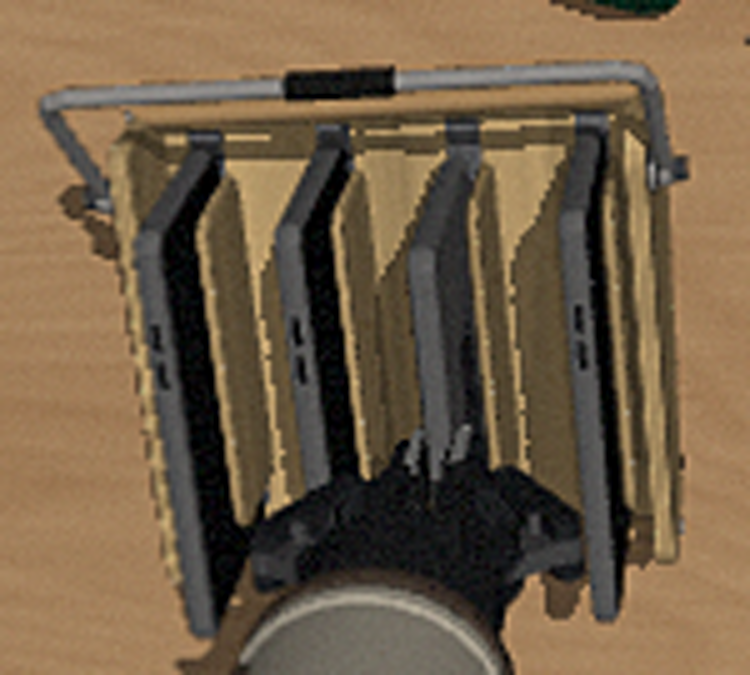

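Request:
drive_tool:
  plan:
    - [0.14, 0.01, -0.25, 0, 0, 0, 5]
    - [0.26, 0.02, -0.5, 0, 0, 0, 5]
    - [0.37, 0.02, -0.72, 0, 0, 0, 5]
    - [0.46, 0.03, -0.92, 0, 0, 0, 5]
    - [0.46, 0.03, -0.92, 0, 0, 0, 5]

```text
t: 9.75
tcp_pos: [520.5, 137.6, 158.3]
orientation: [0.666, 0.714, 0.158, 0.147]
contact_force: [-0.4, 0.4, -2.5]
opening: 9.6
```

```bash
python3 look.py w8
python3 - <<'E'
from g import *
for h in (117,105,103): print(h,goal(env,slP(h,-1),slotM()))
im=env.snapshot("scene")[:,:,::-1];cv2.imwrite("pics/s8.png",im);crop(im,155,130,285,260,"s8c.png",4.6)
E
```

```text
9.8 [520.53710748 137.63454326 158.75757744] [-0.58298136 -0.67883972 -2.72972116] 10.031874282177105 [ 0.13116117 -0.14893861  1.95086418 -0.03336578  0.90574595 -1.49367241]
117 (array([ 0.001,  0.001, -0.007]), array([ 0.01, -0.08,  0.02]))
105 (array([ 0.204,  0.015, -0.442]), array([ 0.01, -0.08,  0.02]))
103 (array([ 0.238,  0.017, -0.515]), array([ 0.01, -0.08,  0.02]))
```

View pics/w8_big.png

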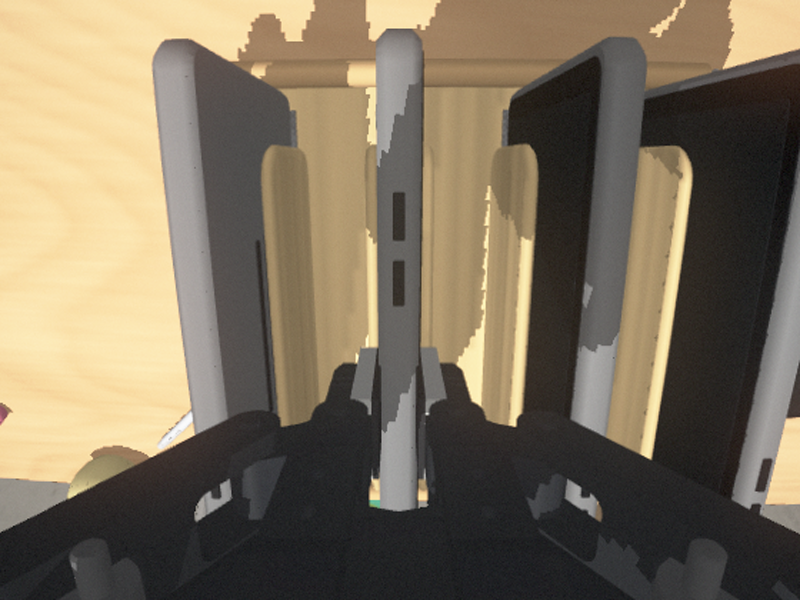

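View pics/s8c.png

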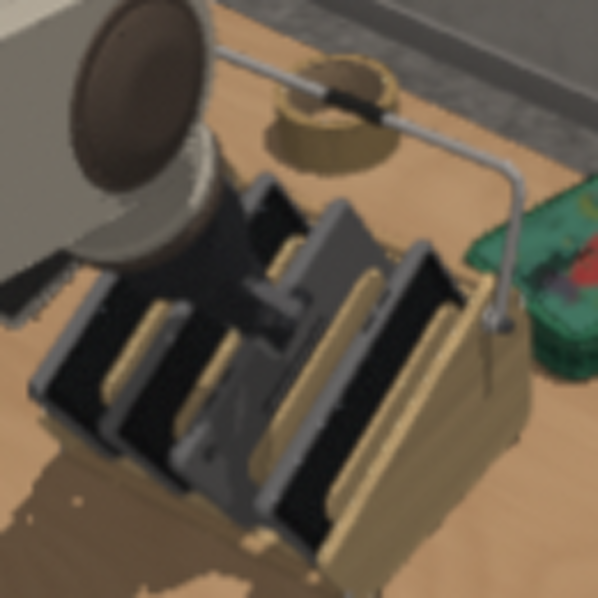

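Request:
drive_tool:
  plan:
    - [0.08, 0.01, -0.15, 0, 0, 0, 5]
    - [0.14, 0.01, -0.3, 0, 0, 0, 5]
    - [0.18, 0.01, -0.38, 0, 0, 0, 5]
    - [0.2, 0.01, -0.44, 0, 0, 0, 5]
    - [0.2, 0.01, -0.44, 0, 0, 0, 5]

```text
t: 10.35
tcp_pos: [524.7, 138.2, 150.9]
orientation: [0.666, 0.714, 0.158, 0.148]
contact_force: [-59.1, -5.8, 55.6]
opening: 9.8
```

```bash
python3 look.py w9
python3 - <<'E'
from g import *
for h in (105,103): print(h,goal(env,slP(h,-1),slotM()))
im=env.snapshot("scene")[:,:,::-1];cv2.imwrite("pics/s9.png",im);crop(im,155,130,285,260,"s9c.png",4.6)
E
```

```text
10.4 [524.66737734 138.22201582 150.90784982] [-57.99171343  -5.4070312   54.34303214] 9.70335250650108 [ 0.13102221 -0.13326778  1.95459568 -0.03345408  0.88498973 -1.49381625]
105 (array([ 0.039, -0.009, -0.128]), array([-0.01, -0.  , -0.02]))
103 (array([ 0.072, -0.007, -0.201]), array([-0.01, -0.  , -0.02]))
```

View pics/w9_big.png

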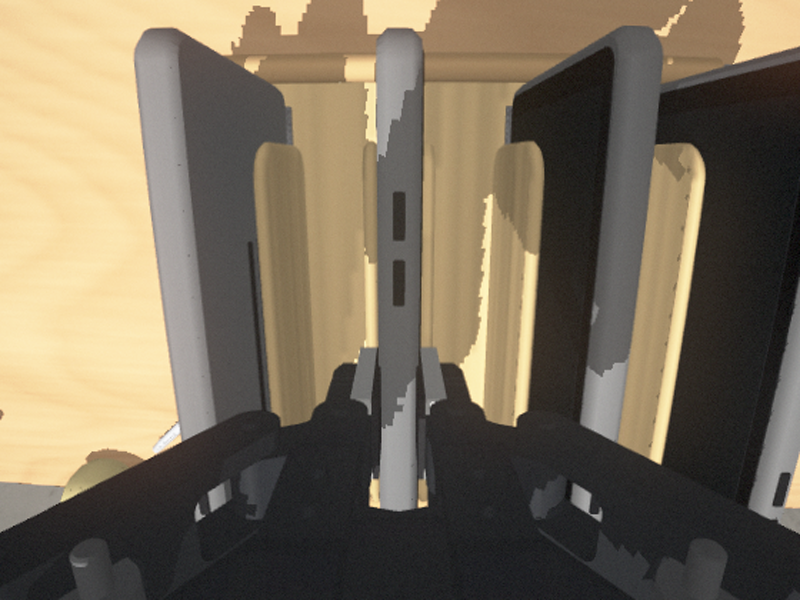

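View pics/s9c.png

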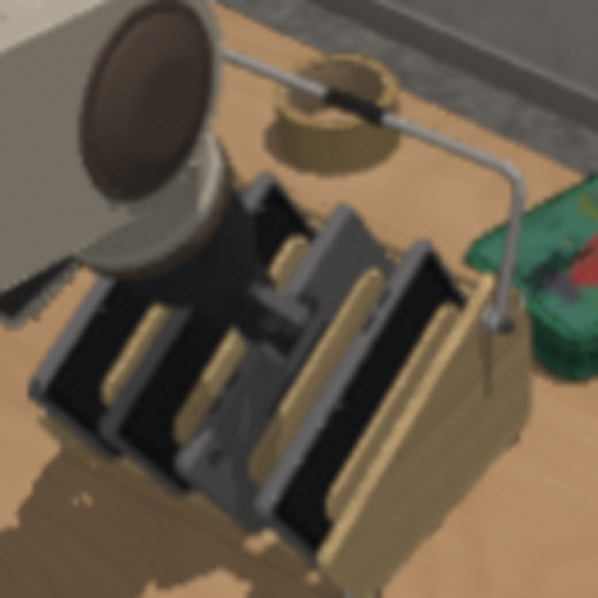

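Request:
drive_tool:
  plan:
    - [-0.06, 0, 0.12, 0, 0, 0, 5]
    - [-0.06, 0, 0.12, 0, 0, 0, 5]

```text
t: 10.65
tcp_pos: [524.2, 138.0, 151.8]
orientation: [0.666, 0.714, 0.158, 0.148]
contact_force: [0.3, 0.1, -2.4]
opening: 9.8
```

```bash
python3 look.py w10
python3 - <<'E'
from g import *
o=env.get_obs(); print("slot coords TCP",tilt(RY).T@(o['tcp_pos']-SO), "force slot",tilt(RY).T@o['contact_force'],o['torque'])
im=env.snapshot("scene")[:,:,::-1];cv2.imwrite("pics/s10.png",im);crop(im,155,160,255,260,"s10c.png",6)
im=env.snapshot("top")[:,:,::-1];cv2.imwrite("pics/t10.png",im);crop(im,150,190,270,310,"t10c.png",5)
E
```

```text
10.7 [524.20178638 137.95670574 151.31583646] [ 0.02268779 -0.46601633 -3.16523013] 9.689904833674786 [ 0.13072345 -0.13478617  1.95502748 -0.03359096  0.88609966 -1.49353541]
slot coords TCP [-7.67824249e-01  5.80159369e-02  1.08881350e+02] force slot [-1.34634458 -0.46647041 -2.86463425] [-0.04942571  0.53589289  0.02668042]
```

View pics/s10c.png

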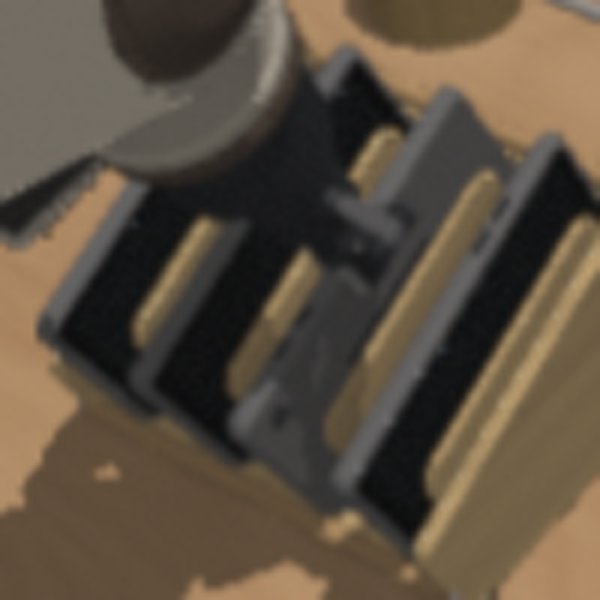

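View pics/t10c.png

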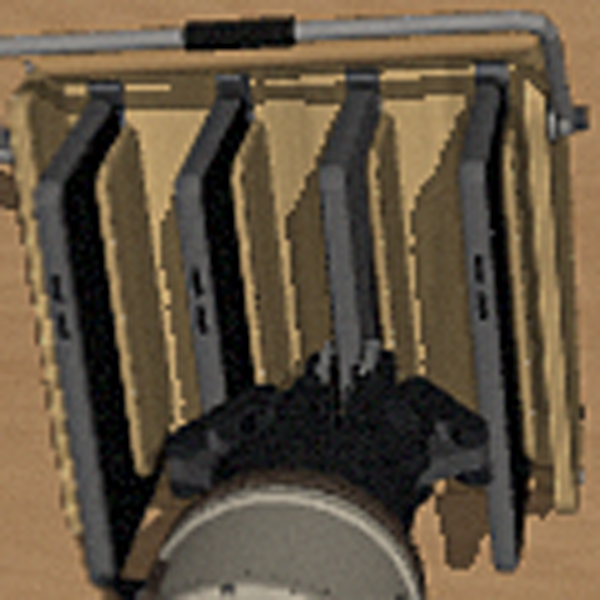

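Run:
```python
from h import *
im=cv2.imread("pics/w10.png"); crop(im,85,10,485,80,"w10c.png",2)
crop(im,90,10,190,80,"w10l.png",7);crop(im,240,10,320,80,"w10m.png",7);crop(im,400,10,480,80,"w10r.png",7)
a=[cv2.imread(f"pics/w10{c}.png") for c in "lmr"]
cv2.imwrite("pics/w10x.png",cv2.resize(np.hstack(a),None,fx=.44,fy=.44)) 
s=cv2.imread("pics/s10.png")
crop(s,165,200,265,260,"s10f.png",8); crop(s,205,160,265,200,"s10b.png",10)
```

```text
(no output)
```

View pics/s10f.png

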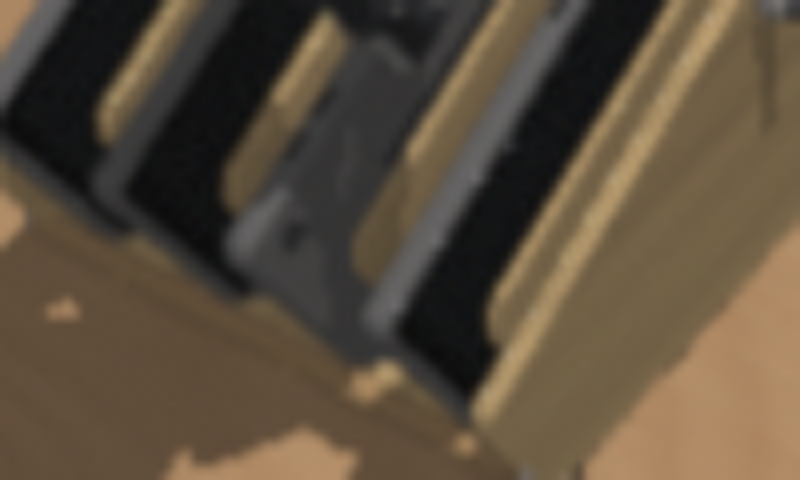

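View pics/s10b.png

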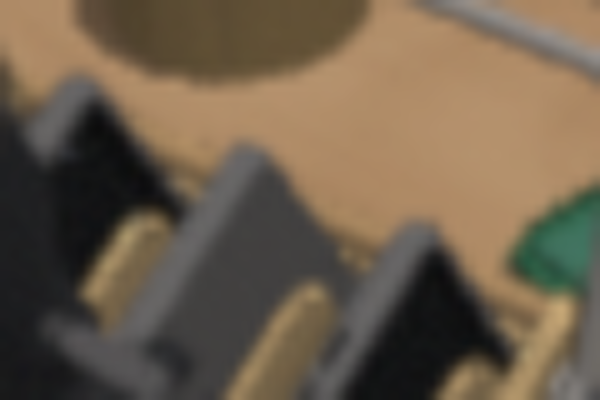

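View pics/w10c.png

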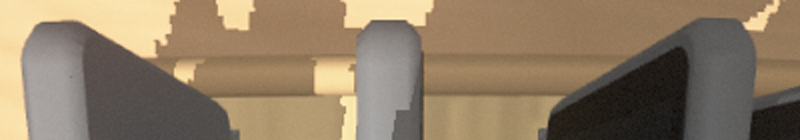

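Request:
drive_tool:
  plan:
    - [0, 0, 0, 0.1, -1.5, 0, 5]
    - [0, 0, 0, 0.1, -1.5, 0, 5]
    - [0.02, 0, -0.05, 0.1, -1.5, 0, 5]
    - [0.02, 0, -0.05, 0.1, -1.5, 0, 5]

```text
t: 11.2
tcp_pos: [524.9, 138.0, 151.1]
orientation: [0.664, 0.712, 0.168, 0.157]
contact_force: [-16.8, -1.3, 20.4]
opening: 9.5
```

```bash
cat > st.py <<'E'
from g import *
o=env.get_obs(); print(o['t'],"slot TCP",(tilt(RY).T@(o['tcp_pos']-SO)).round(2), "force slot",(tilt(RY).T@o['contact_force']).round(1),o['torque'].round(2),o['opening'])
E
python3 st.py
```

```text
11.2 slot TCP [-2.7000e-01  6.0000e-02  1.0839e+02] force slot [-6.7 -0.1 25.7] [-0.16  1.71 -0.15] 9.547329110920431
```

```bash
python3 look.py w11;python3 - <<'E'
from g import *
s=env.snapshot("scene")[:,:,::-1]; cv2.imwrite("pics/s11.png",s)
crop(s,165,200,265,260,"s11f.png",8); crop(s,205,160,265,200,"s11b.png",10)
E
```

```text
11.25 [524.8563801  138.01063359 151.08059538] [-16.17051035  -1.63386286  18.95547223] 9.570303649370471 [ 0.13185281 -0.14671841  1.97373923 -0.03719966  0.85275914 -1.48994594]
```

View pics/s11f.png

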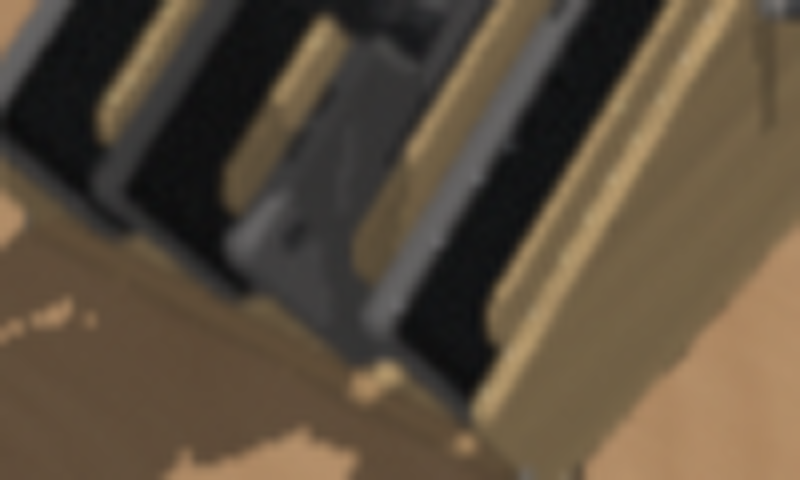

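View pics/s11b.png

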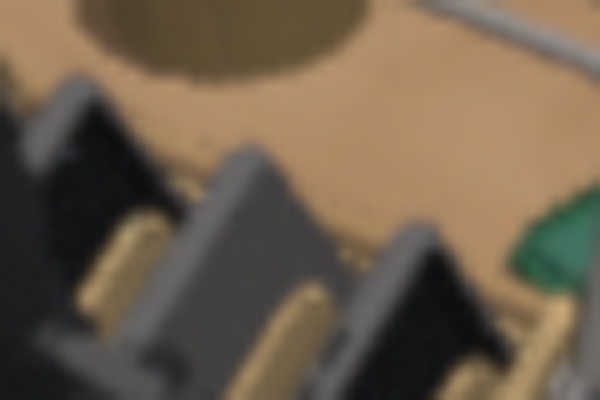

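View pics/w11_big.png

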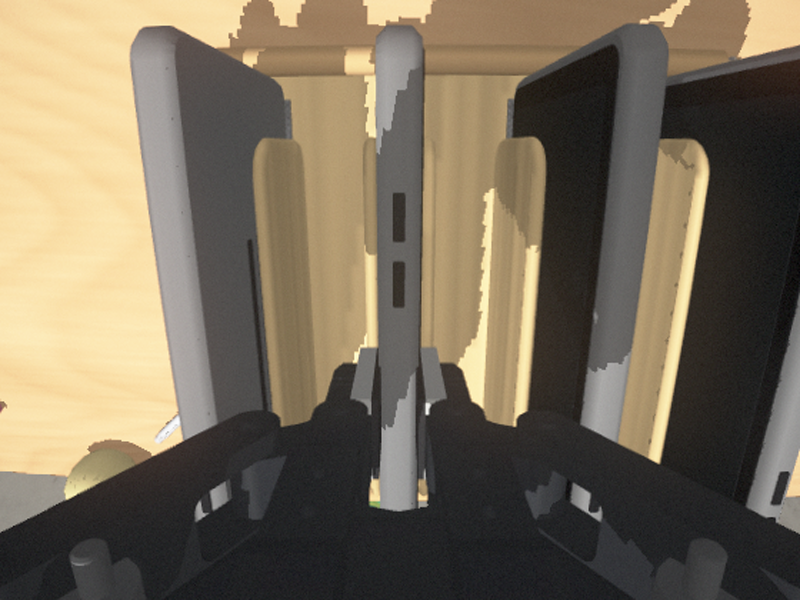

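Run:
```python
from g import *
S=env.camera_params("scene")
def box(x,y,z,p,off):
    B=tilt(RY)@R.from_euler('y',p,degrees=True).as_matrix()
    pts=[np.array([i,j,k]) for i in(-95,95) for j in(-5.5,5.5) for k in(-60,60)]
    c=rv[:3]+tilt(RY)@[x,y,z]
    return [(B@a+c,B@b+c) for a in pts for b in pts if (a!=b).sum()==1]
for nm,c,k in (("f",(165,200,265,260),8),("b",(205,160,265,200),10)):
    im=cv2.imread(f"pics/s11{nm}.png")
    for (x,y,z,p,col) in ((-4.2,29,60,0,(0,255,255)),(-4.2,-87,60,0,(0,255,255)),(-2,-29,60,0,(0,255,0))):
        for l in box(x,y,z,p,0):
            q=(proj(l,S)-c[:2]+.5)*k-.5
            cv2.line(im,*[tuple(int(z) for z in w) for w in q],col,1)
    cv2.imwrite(f"pics/s11{nm}o.png",im)
```

```text
(no output)
```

View pics/s11fo.png

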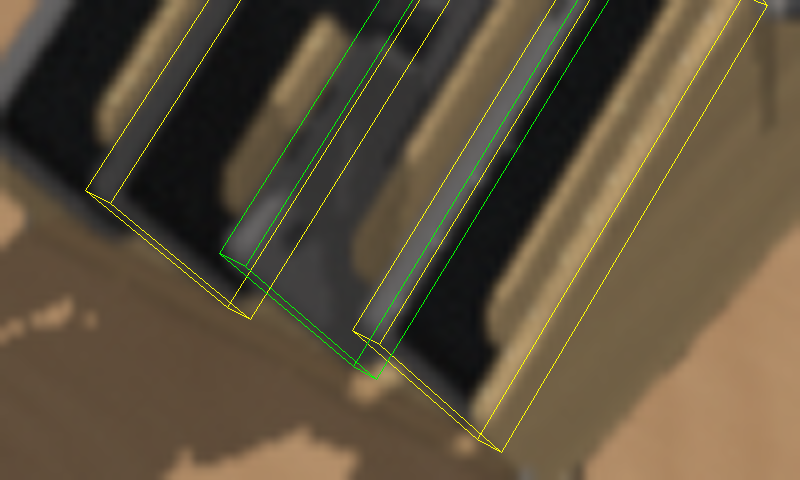

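View pics/s11bo.png

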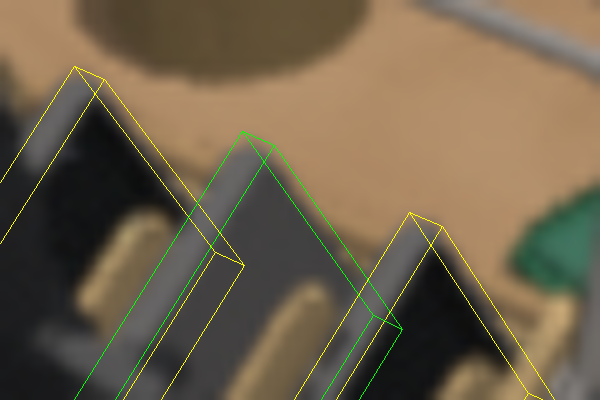

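Request:
drive_tool:
  plan:
    - [-0.02, 0, 0.05, 0, 0, 0, 5]
    - [-0.02, 0, 0.05, 0, 0, 0, 14]
    - [-0.02, 0, 0.05, 0, 0, 0, 20]
    - [-0.02, 0, 0.05, 0, 0, 0, 26]
    - [-0.02, 0, 0.05, 0, 0, 0, 26]

```text
t: 11.8
tcp_pos: [524.2, 137.9, 151.1]
orientation: [0.664, 0.712, 0.167, 0.156]
contact_force: [0.3, 1.1, -0.3]
opening: 26.1
```

```bash
python3 st.py;python3 look.py w12;python3 - <<'E'
from g import *
s=env.snapshot("scene")[:,:,::-1]; cv2.imwrite("pics/s12.png",s)
crop(s,165,200,265,260,"s12f.png",8); crop(s,205,160,265,200,"s12b.png",10)
E
```

```text
11.8 slot TCP [-8.7000e-01 -1.0000e-02  1.0874e+02] force slot [ 0.2  1.  -0.5] [ 0.02  0.21 -0.03] 26.07463511388971
11.85 [524.17169129 137.92868296 151.21542995] [0.42070416 0.05829946 0.58094146] 25.909069191217775 [ 0.13192111 -0.14791611  1.97418455 -0.0372608   0.85443561 -1.48993742]
```

View pics/s12f.png

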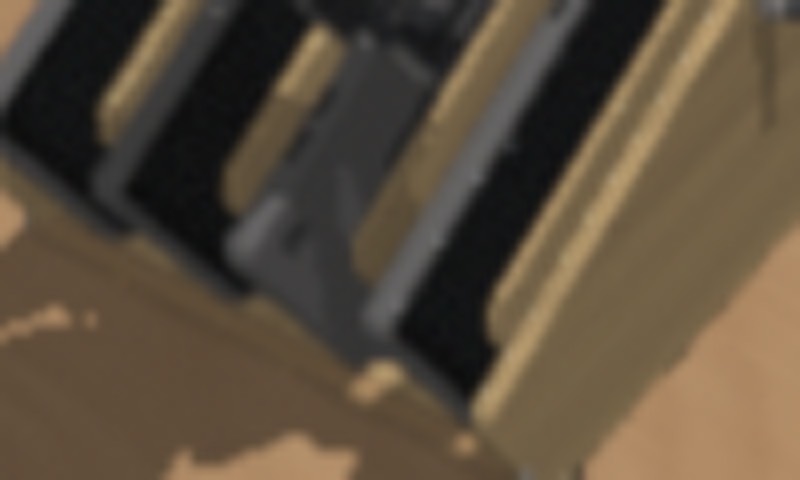

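View pics/w12_big.png

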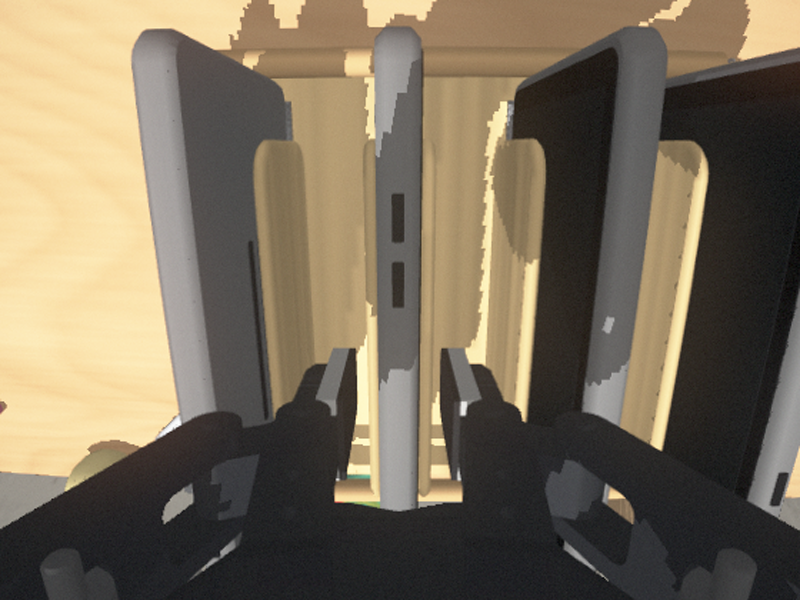

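Request:
drive_tool:
  plan:
    - [-0.2, -0.01, 0.43, 0, 0, 0, 28]
    - [-0.5, -0.03, 1.08, 0, 0, 0, 28]
    - [-0.9, -0.06, 1.94, 0, 0, 0, 30]
    - [-1.4, -0.1, 3, 0, 0, 0, 30]
    - [-1.9, -0.13, 4.1, 0, 0, 0, 40]
    - [-2.4, -0.16, 5.2, 0, 1.5, 0, 50]
    - [-2.6, -0.18, 6, 0, 1.5, 0, 50]
    - [-2.6, -0.18, 6, 0, 1.5, 0, 50]

```text
t: 12.7
tcp_pos: [459.1, 133.5, 305.4]
orientation: [0.666, 0.713, 0.161, 0.149]
contact_force: [-0.1, 0.8, -0.3]
opening: 50.0
```

```bash
python3 st.py;python3 look.py w13;python3 - <<'E'
from g import *
s=env.snapshot("scene")[:,:,::-1]; cv2.imwrite("pics/s13.png",s)
crop(s,155,130,285,260,"s13c.png",4.6)
E
```

```text
12.7 slot TCP [5.1900e+00 1.4000e-01 2.7615e+02] force slot [-0.2  0.8 -0.2] [-0.04  0.22  0.05] 50.04766225861888
12.75 [458.98176998 133.48542463 303.28743072] [ 0.30169291 -0.09070113 -0.64268514] 49.83007338522724 [ 0.1412489  -0.35756146  1.81617372 -0.03045167  1.24497522 -1.49479299]
```

View pics/s13c.png

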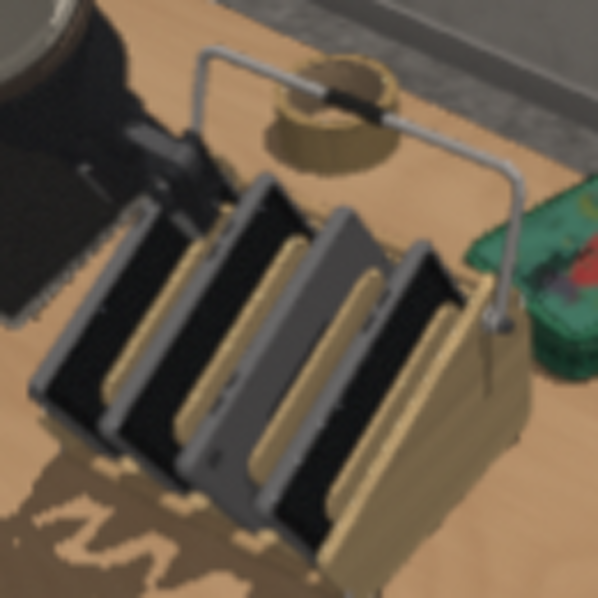

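View pics/w13_big.png

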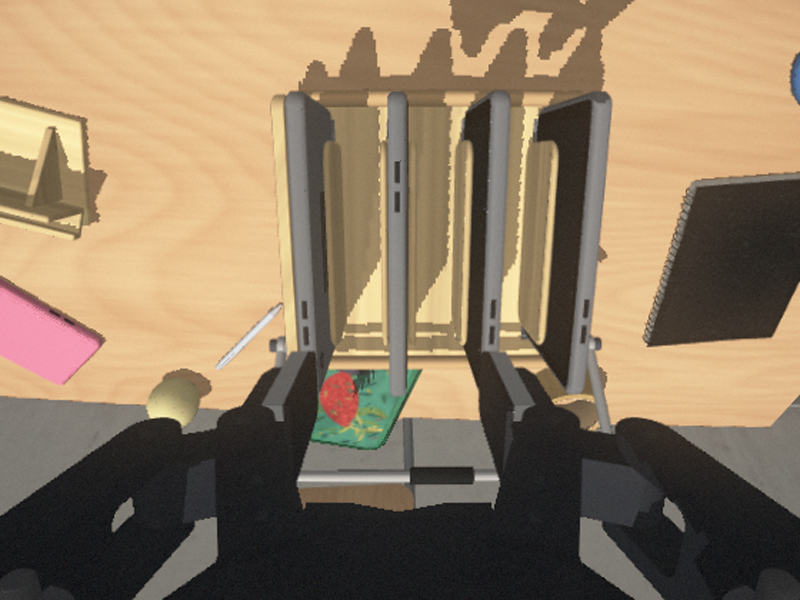

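Run:
```python
from h import *
w1=cv2.imread("pics/w1.png");w13=cv2.imread("pics/w13.png");t=cv2.imread("pics/top0.png");s=cv2.imread("pics/s13.png")
def g(im,x,y,r=20,k=9): 
    return cv2.resize(im[y-r:y+r,x-r:x+r],None,fx=k,fy=k,interpolation=cv2.INTER_CUBIC)
# right pivot (world right): w1 (187,252), w13 (195,241), top (264,213), scene(263,198)
L=[(w1,187,252),(w13,195,241),(t,262,213),(s,263,198)]
Rr=[(w1,407,252),(w13,416,241),(t,149,219),(s,200,160)]
cv2.imwrite("pics/piv.png",np.vstack([np.hstack([g(*a,r=14,k=7) for a in L]),np.hstack([g(*a,r=14,k=7) for a in Rr])]))
G=[(w1,300,343),(w13,310,333),(t,197,196),(s,232,153)]
cv2.imwrite("pics/grip.png",np.hstack([g(a,b,c,r=28,k=3.5) for a,b,c in G]))
```

```text
(no output)
```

View pics/piv.png

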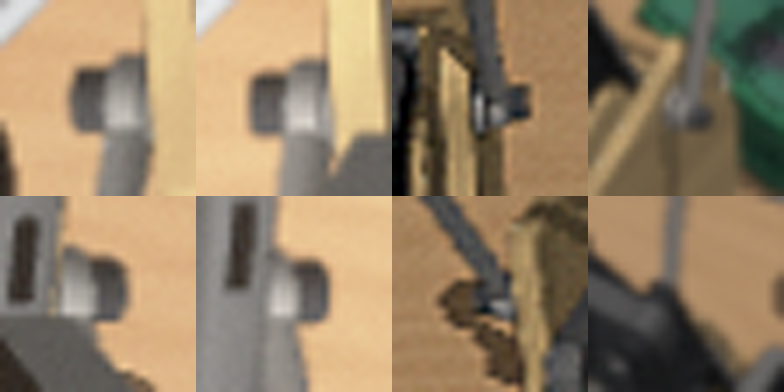

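View pics/grip.png

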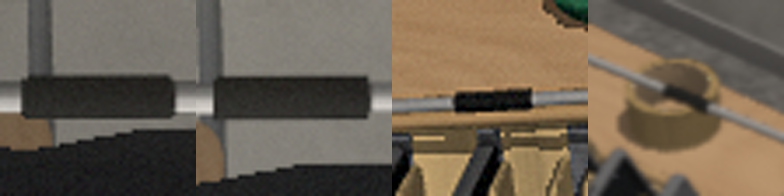

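Run:
```python
from g import *
import pickle
T=env.camera_params("top");S=env.camera_params("scene")
A=pickle.load(open("pics/w1.pkl","rb"));B=pickle.load(open("pics/w13.pkl","rb"))
Rz=R.from_euler('z',RY).as_matrix()
def rep(n,obs):
    X,e=tri(obs); print(n,X.round(1),"rack",(Rz.T@(X-rv[:3])+[0,0,rv[2]]).round(1),round(e,2)); return X
r=rep("pivR",[((188,251.6),A),((193.7,241.3),B),((263.4,214.2),T),((263.3,199.3),S)])
rep("pivR w,t",[((188,251.6),A),((193.7,241.3),B),((263.4,214.2),T)])
rep("pivR w,s",[((188,251.6),A),((193.7,241.3),B),((263.3,199.3),S)])
l=rep("pivL",[((406.6,250.7),A),((416.9,240.1),B),((149,219.6),T)])
g=rep("grip",[((300,342.7),A),((309.4,332.7),B),((197.9,196.6),T),((232.3,152.7),S)])
rep("grip ws",[((300,342.7),A),((309.4,332.7),B),((232.3,152.7),S)])
rep("grip ts",[((197.9,196.6),T),((232.3,152.7),S)])
m=(r+l)/2; print(m,g-m,np.linalg.norm((g-m)[[0,2]]))
```

```text
pivR [627.4  49.8 136.3] rack [  50.2 -124.1  136.3] 0.19
pivR w,t [627.   49.9 136.6] rack [  49.7 -123.9  136.6] 0.06
pivR w,s [628.4  49.5 135.4] rack [  51.1 -124.4  135.4] 0.17
pivL [609.  299.9 136.1] rack [ 49.  126.8 136.1] 0.33
grip [651.4 176.7 228.9] rack [ 82.8   0.9 228.9] 0.39
grip ws [654.1 177.4 227.4] rack [ 85.6   1.4 227.4] 0.18
grip ts [651.1 174.9 229.3] rack [ 82.4  -0.9 229.3] 0.1
[618.18114738 174.83235801 136.17321774] [33.19376021  1.89005444 92.72092111] 98.48347540901423
```

```bash
cat >> g.py <<'E'
Rz=R.from_euler('z',RY).as_matrix()
def rackP(x,z,y=0): return rv[:3]*[1,1,0]+Rz@[x,y,z]
PIV=(50.,136.2)
def barP(a,L=99.,back=8): # a = deg above -x ; TCP pos
    return rackP(PIV[0]-L*np.cos(np.radians(a)),PIV[1]+L*np.sin(np.radians(a)),.5)+back*tilt(RY)[:,2]
E
python3 - <<'E'
from g import *
print(goal(env,barP(109.6,back=108),tabM(RY)),goal(env,barP(109.6,back=8),tabM(RY)))
print(barP(109.6,back=108))
E
```

```text
(array([5.895, 1.589, 1.022]), array([ 37.87,   2.72, -81.54])) (array([ 7.582,  1.705, -2.603]), array([ 37.87,   2.72, -81.54]))
[606.24489517 173.14975837 327.34492883]
```

Request:
drive_tool:
  plan:
    - [0.4, 0.2, 0.5, 3.4, 0.2, -7.4, 50]
    - [0.8, 0.4, 1, 6.8, 0.5, -14.8, 50]
    - [1.2, 0.6, 1, 10.2, 0.7, -22.2, 50]
    - [1.6, 0.8, 1, 13.6, 1, -29.6, 50]
    - [2, 1, 1, 17, 1.2, -37, 50]
    - [2.6, 1.2, 1, 20.6, 1.5, -44.5, 50]
    - [3.2, 1.4, 1, 24, 1.7, -52, 50]
    - [3.8, 1.6, 1, 27.5, 2, -59.3, 50]

```text
t: 13.6
tcp_pos: [554.4, 173.6, 325.0]
orientation: [0.947, 0.238, 0.212, 0.038]
contact_force: [0.2, 0.1, -0.2]
opening: 50.1
```

Run:
```python
from g import *
print(goal(env,barP(109.6,back=108),tabM(RY)))
```

```text
(array([ 2.073, -0.02 ,  0.094]), array([ 10.16,   0.57, -21.98]))
```

Request:
drive_tool:
  plan:
    - [0.5, 0, 0, 3.4, 0.2, -7.4, 50]
    - [1, 0, 0, 6.8, 0.4, -14.8, 50]
    - [1.6, 0, 0.1, 10.1, 0.6, -22, 50]
    - [2, 0, 0.1, 10.1, 0.6, -22, 40]
    - [2, 0, 0.1, 10.1, 0.6, -22, 40]
    - [2, 0, 0.1, 10.1, 0.6, -22, 40]

```text
t: 14.2
tcp_pos: [603.8, 173.4, 328.0]
orientation: [0.976, 0.038, 0.216, -0.006]
contact_force: [0.5, 0.1, 0.3]
opening: 40.2
```

```bash
python3 look.py w14
python3 - <<'E'
from g import *
import pickle
print(goal(env,barP(109.6,back=108),tabM(RY)),goal(env,barP(109.6,back=8),tabM(RY)))
p=pickle.load(open("pics/w14.pkl","rb"));G=rackP(PIV[0]-99*np.cos(np.radians(109.6)),PIV[1]+99*np.sin(np.radians(109.6)))
e=Rz@[0,22,0]; print(proj([G-e,G,G+e],p)*800/560)
E
```

```text
14.25 [603.61782868 173.43237386 328.3959877 ] [ 0.49675932 -0.5285411  -0.0477646 ] 40.03143396694242 [ 0.18252921 -0.02905189  1.49673618 -0.05211193  1.24036644  0.11112168]
(array([ 0.105, -0.011, -0.042]), array([ 0.28,  0.03, -0.41])) (array([ 1.792,  0.105, -3.667]), array([ 0.28,  0.03, -0.41]))
[[402.02770084 328.89311245]
 [402.52711864 289.12875606]
 [403.04516134 247.568819  ]]
```

View pics/w14_big.png

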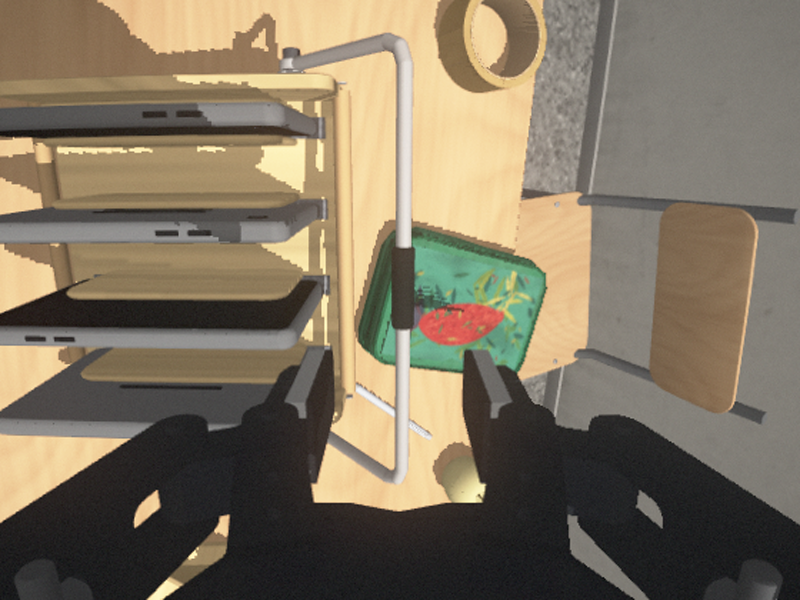

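Request:
drive_tool:
  plan:
    - [0.4, 0.02, -0.7, 0.2, 0, -0.4, 40]
    - [0.7, 0.04, -1.4, 0.2, 0, -0.4, 40]
    - [1.05, 0.06, -2.1, 0.2, 0, -0.4, 40]
    - [1.4, 0.08, -2.8, 0.2, 0, -0.4, 40]
    - [1.7, 0.1, -3.4, 0.2, 0, -0.4, 40]
    - [1.79, 0.1, -3.65, 0.2, 0, -0.4, 40]
    - [1.79, 0.1, -3.65, 0.2, 0, -0.4, 40]

```text
t: 14.95
tcp_pos: [648.6, 175.9, 236.7]
orientation: [0.976, 0.033, 0.216, -0.007]
contact_force: [-0.7, 0.0, -0.2]
opening: 40.1
```

```bash
python3 look.py w15
python3 - <<'E'
from g import *
print(goal(env,barP(109.6,back=8),tabM(RY)))
E
```

```text
15.0 [648.71766529 175.93806475 237.78050297] [-0.21046569  0.35980498 -0.25264285] 40.13520638694492 [ 0.17175173  0.0864544   1.55961656 -0.05114569  1.06075531  0.11948805]
(array([-0.012,  0.005, -0.043]), array([0.02, 0.07, 0.11]))
```

View pics/w15_big.png

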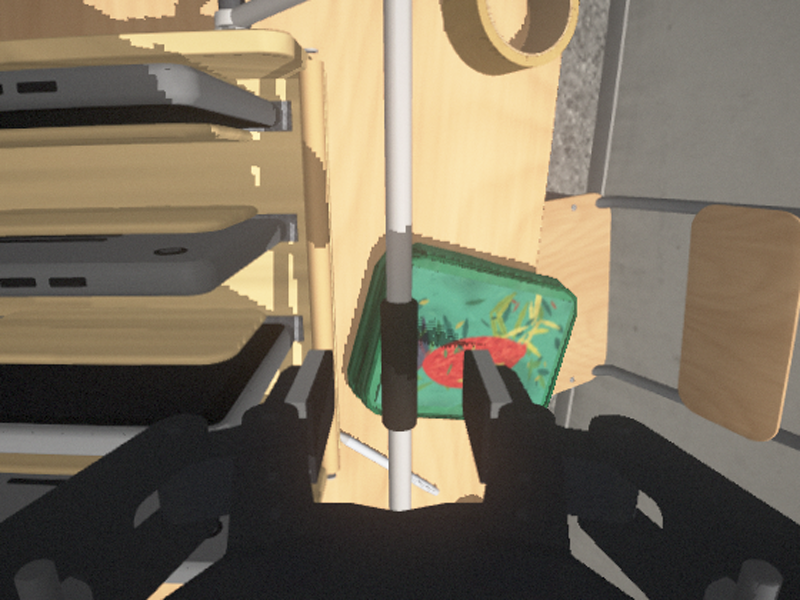

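Request:
drive_tool:
  plan:
    - [0, 0, -0.04, 0, 0, 0, 30]
    - [0, 0, -0.04, 0, 0, 0, 18]
    - [0, 0, -0.04, 0, 0, 0, 18]
    - [0, 0, -0.04, 0, 0, 0, 18]

```text
t: 15.4
tcp_pos: [648.9, 175.9, 236.9]
orientation: [0.976, 0.033, 0.217, -0.007]
contact_force: [0.7, -0.4, 0.8]
opening: 18.2
```

```bash
python3 look.py w16
python3 - <<'E'
from g import *
for a in (100,92,84,76,68,60,52,44,40,36,33,30): print(a,goal(env,barP(a),tabM(RY))[0])
E
```

```text
15.45 [648.86276541 175.95108713 236.81988261] [0.09168872 0.08455219 0.01631837] 17.807781817800358 [ 0.17172229  0.08699437  1.56107866 -0.05118572  1.05839831  0.12003866]
100 [-0.657 -0.04   0.165]
92 [-1.206 -0.077  0.223]
84 [-1.756 -0.116  0.204]
76 [-2.299 -0.153  0.108]
68 [-2.823 -0.19  -0.063]
60 [-3.319 -0.224 -0.305]
52 [-3.776 -0.255 -0.614]
44 [-4.185 -0.284 -0.984]
40 [-4.37  -0.297 -1.189]
36 [-4.54  -0.308 -1.407]
33 [-4.657 -0.316 -1.578]
30 [-4.765 -0.324 -1.755]
```

View pics/w16_big.png

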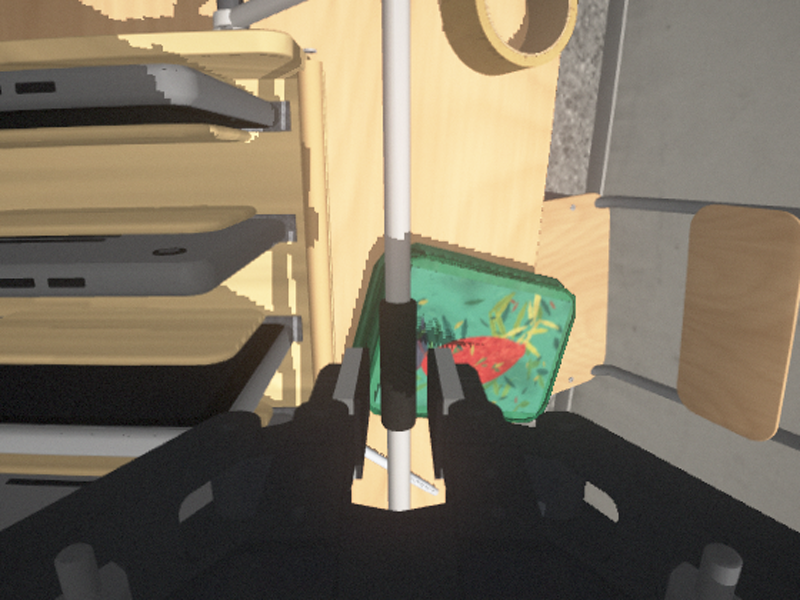

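Request:
drive_tool:
  plan:
    - [-0.33, -0.02, 0.09, 0, 0, 0, 18]
    - [-0.66, -0.04, 0.165, 0, 0, 0, 18]
    - [-0.93, -0.06, 0.2, 0, 0, 0, 18]
    - [-1.2, -0.08, 0.22, 0, 0, 0, 18]
    - [-1.48, -0.1, 0.22, 0, 0, 0, 18]
    - [-1.75, -0.12, 0.2, 0, 0, 0, 18]
    - [-2.03, -0.135, 0.16, 0, 0, 0, 18]
    - [-2.3, -0.153, 0.11, 0, 0, 0, 18]

```text
t: 16.25
tcp_pos: [590.7, 172.1, 239.2]
orientation: [0.976, 0.033, 0.217, -0.007]
contact_force: [-0.1, 0.3, 1.1]
opening: 17.8
```

```bash
python3 look.py w17
python3 - <<'E'
from g import *
print(env.get_obs()['contact_force'])
for a in (76,72,68,64,60,52,44,40,36,33,30): print(a,goal(env,barP(a),tabM(RY))[0])
E
```

```text
16.3 [590.00887618 172.07937753 238.93411253] [ 0.8427283  -0.16480199  0.87434156] 17.866209838103995 [ 0.18478005 -0.03348927  1.68015831 -0.05731297  1.06135564  0.13468927]
[ 0.8427283  -0.16480199  0.87434156]
76 [0.055 0.002 0.023]
72 [-0.21  -0.017 -0.053]
68 [-0.469 -0.035 -0.148]
64 [-0.721 -0.052 -0.26 ]
60 [-0.965 -0.069 -0.39 ]
52 [-1.422 -0.101 -0.699]
44 [-1.831 -0.129 -1.068]
40 [-2.016 -0.142 -1.274]
36 [-2.185 -0.153 -1.492]
33 [-2.303 -0.162 -1.663]
30 [-2.411 -0.169 -1.839]
```

View pics/w17_big.png

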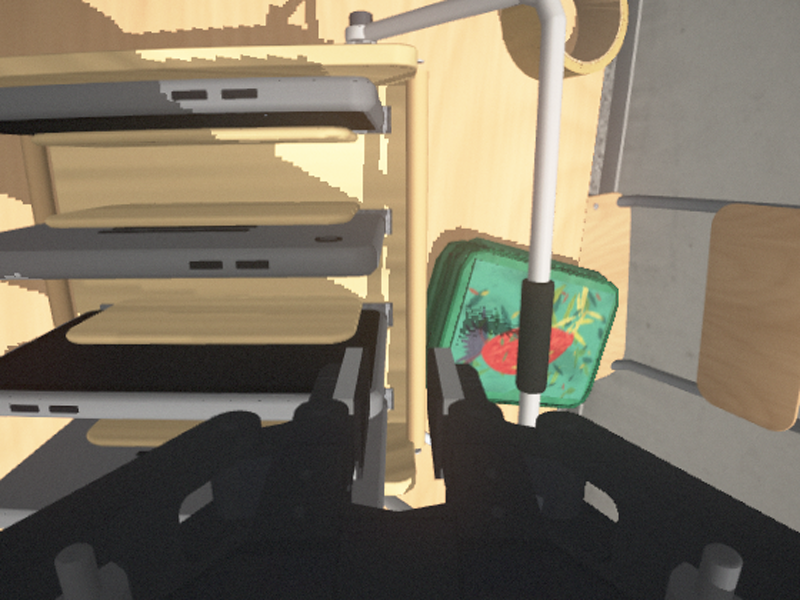

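Run:
```python
from h import *
a=[]
for n,(x,y) in (("w14",(282,202)),("w15",(279,255)),("w16",(279,255)),("w17",(375,236))):
    im=cv2.imread(f"pics/{n}.png"); a.append(cv2.resize(im[y-56:y+56,x-32:x+32],None,fx=3,fy=3,interpolation=cv2.INTER_CUBIC)[:, :])
cv2.imwrite("pics/g4.png",np.hstack(a))
```

```text
(no output)
```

View pics/g4.png

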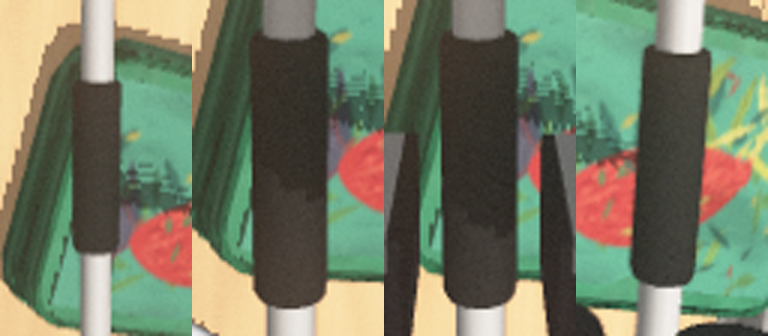

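Run:
```python
from g import *
import pickle
c={n:pickle.load(open(f"pics/{n}.pkl","rb")) for n in("w14","w15","w16","w17")}
L=[("w14",(282.1,173.3),(281.9,229.7)),("w15",(279.4,209.8),(279.4,300.5))]
top,e1=tri([(a,c[n]) for n,a,b in L]); bot,e2=tri([(b,c[n]) for n,a,b in L])
def f(v):
    G=v[:3]; d=Rz@[0,22,0]; r=[]
    for n,a,b in L: r+=list(proj(G-d,c[n])[0]-a if 0 else proj(G-d,c[n])[0]-b)+list(proj(G+d,c[n])[0]-a)
    return r
print(top,bot,e1,e2)
r=least_squares(f,[651,176,229]); print(r.x,np.array(r.fun).round(2), "rack",Rz.T@(r.x-rv[:3])+[0,0,rv[2]])
L=[("w17",(377.4,195.7),(372,274.7))]
r=least_squares(f,[651,176,229]); print(r.x,np.array(r.fun).round(2), "rack",Rz.T@(r.x-rv[:3])+[0,0,rv[2]])
for n in c:
  C=c[n]; print(n, -cv2.Rodrigues(C['rvec'])[0].T@C['tvec'])
```

```text
[653.79449816 196.58462548 222.25464088] [651.44698395 155.68261095 233.40650834] 0.024527787085147395 0.17728491622167283
[650.49158543 177.05713439 232.1790159 ] [-0.38  0.16  0.14 -1.12  0.08 -0.33  0.07  0.89] rack [ 81.97783964   1.34176564 232.1790159 ]
[648.18577798 177.74737967 233.54913705] [-0.39 -0.03  0.37  0.03] rack [ 79.72521718   2.18963272 233.54913705]
w14 [539.02944228 234.23191126 454.62501259]
w15 [584.45808637 236.75797585 363.55520085]
w16 [584.53645839 236.78073216 363.72408139]
w17 [526.50576466 232.90760603 365.95999119]
```

```bash
python3 st.py
python3 - <<'E'
from g import *
s=env.snapshot("scene")[:,:,::-1]; cv2.imwrite("pics/s17.png",s)
crop(s,155,110,305,260,"s17c.png",4)
t=env.snapshot("top")[:,:,::-1]; cv2.imwrite("pics/t17.png",t); crop(t,130,170,280,315,"t17c.png",4)
E
```

```text
16.3 slot TCP [ 97.9   29.55 159.55] force slot [ 1.1 -0.2  0.4] [0.03 0.17 0.01] 17.866209838103995
```

View pics/s17c.png

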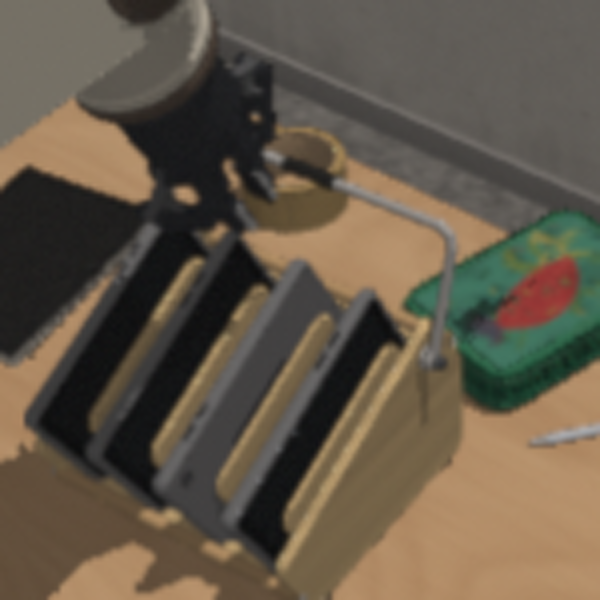

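View pics/t17c.png

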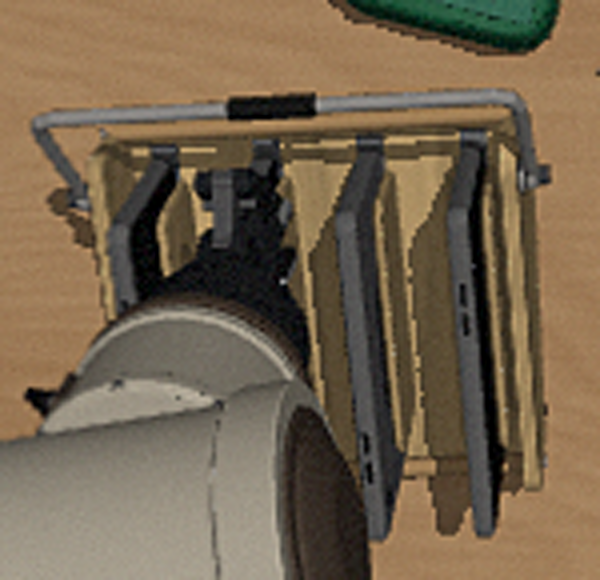

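Run:
```python
from g import *
o=env.get_obs();M=R.from_quat(o['orientation']).as_matrix()
for n,off in (("top",(130,170)),("scene",(155,110))):
    p=env.camera_params(n)
    for l in ([0,0,0],[9,0,22],[-9,0,22],[9,0,0],[0,0,-54]): print(n,l,((proj(M@l+o['tcp_pos'],p)[0]-off)*4).round())
    print("bar",((proj(rackP(82,232,0),p)[0]-off)*4).round())
```

```text
top [0, 0, 0] [269. 226.]
top [9, 0, 22] [274. 193.]
top [-9, 0, 22] [278. 226.]
top [9, 0, 0] [267. 208.]
top [0, 0, -54] [250. 268.]
bar [269. 106.]
scene [0, 0, 0] [252. 204.]
scene [9, 0, 22] [270. 209.]
scene [-9, 0, 22] [257. 230.]
scene [9, 0, 0] [259. 194.]
scene [0, 0, -54] [223. 164.]
bar [307. 168.]
```

Run:
```python
from g import *
print(goal(env,barP(107.5,back=60),tabM(RY)),goal(env,barP(107.5,back=-2),tabM(RY)), barP(107.5,back=0))
```

```text
(array([1.28 , 0.087, 1.828]), array([0.01, 0.07, 0.13])) (array([ 2.326,  0.159, -0.419]), array([0.01, 0.07, 0.13])) [648.34703729 176.06486714 230.61797812]
```

Request:
drive_tool:
  plan:
    - [-0.4, 0, 0.9, 0, 0, 0.1, 40]
    - [-0.4, 0, 1.8, 0, 0, 0.1, 40]
    - [0.4, 0.05, 1.9, 0, 0, 0.1, 40]
    - [1.28, 0.09, 1.83, 0, 0, 0.1, 40]
    - [1.28, 0.09, 1.83, 0, 0, 0.1, 40]
    - [1.28, 0.09, 1.83, 0, 0, 0.1, 40]

```text
t: 17.0
tcp_pos: [623.4, 174.3, 284.4]
orientation: [0.976, 0.033, 0.216, -0.007]
contact_force: [0.5, 0.0, 0.6]
opening: 40.2
```

```bash
python3 look.py w18
python3 - <<'E'
from g import *
print(goal(env,barP(107.5,back=60),tabM(RY)),goal(env,barP(107.5,back=-2),tabM(RY)))
E
```

```text
17.05 [623.11836094 174.32353367 284.68123341] [0.28132731 0.83037662 0.16289681] 40.02964540762739 [ 0.176777    0.0178533   1.53709028 -0.05038308  1.15265971  0.11851456]
(array([-0.003, -0.   ,  0.013]), array([0.02, 0.02, 0.04])) (array([ 1.043,  0.072, -2.235]), array([0.02, 0.02, 0.04]))
```

View pics/w18_big.png

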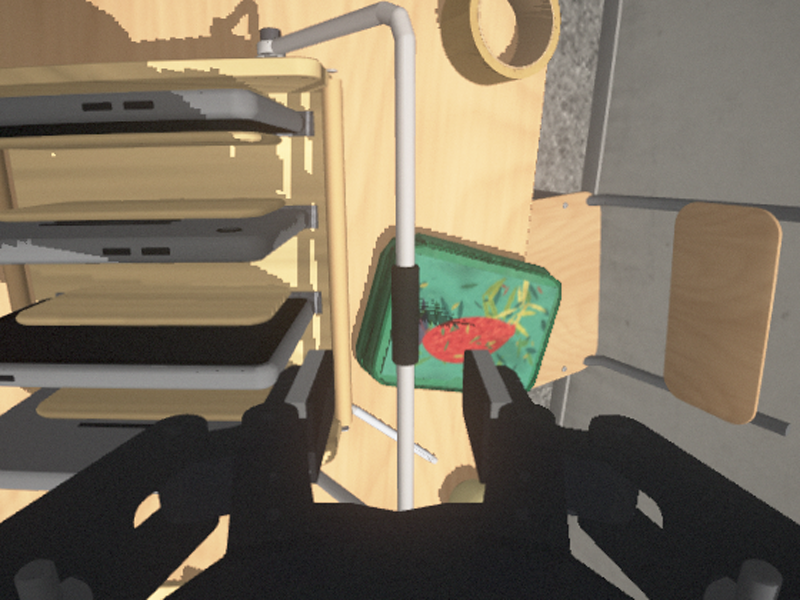

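Request:
drive_tool:
  plan:
    - [0.35, 0.02, -0.6, 0, 0, 0, 40]
    - [0.65, 0.04, -1.2, 0, 0, 0, 40]
    - [0.9, 0.06, -1.75, 0, 0, 0, 40]
    - [1.1, 0.07, -2.2, 0, 0, 0, 40]
    - [1.1, 0.07, -2.2, 0, 0, 0, 30]
    - [1.1, 0.07, -2.2, 0, 0, 0, 20]
    - [1.1, 0.07, -2.2, 0, 0, 0, 18]
    - [1.1, 0.07, -2.2, 0, 0, 0, 18]

```text
t: 17.85
tcp_pos: [650.9, 176.2, 230.9]
orientation: [0.975, 0.034, 0.217, -0.007]
contact_force: [0.2, -0.9, 0.7]
opening: 18.0
```

```bash
python3 look.py w19; python3 st.py
```

```text
17.9 [650.89459504 176.18190307 230.78647491] [-0.54626427 -0.23489312 -0.53405751] 18.203804664936037 [ 0.17104865  0.09353345  1.56640748 -0.05035717  1.04578916  0.11797902]
17.9 slot TCP [149.76  29.44 126.38] force slot [-0.7 -0.2 -0.2] [-0.05  0.22  0.01] 18.203804664936037
```

View pics/w19_big.png

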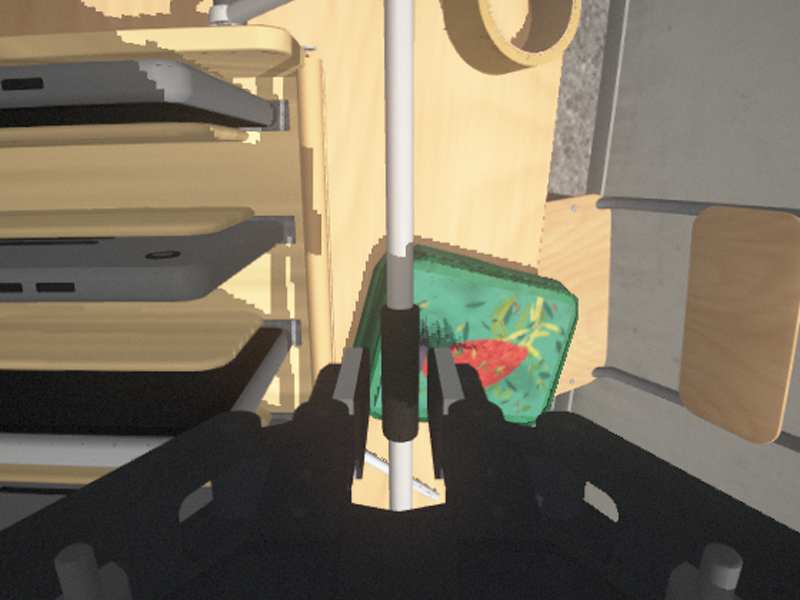

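Request:
drive_tool:
  plan:
    - [0.06, 0, -0.14, 0, 0, 0, 14]
    - [0.06, 0, -0.14, 0, 0, 0, 8]
    - [0.06, 0, -0.14, 0, 0, 0, 6]
    - [0.06, 0, -0.14, 0, 0, 0, 6]
    - [0.06, 0, -0.14, 0, 0, 0, 6]
  squeeze: 25

```text
t: 18.4
tcp_pos: [652.6, 176.1, 227.0]
orientation: [0.976, 0.033, 0.217, -0.007]
contact_force: [2.6, 0.4, 5.5]
opening: 10.6
```

```bash
python3 look.py w20; python3 st.py
```

```text
18.45 [652.58809364 176.1163558  226.94310345] [2.1581028  0.32492475 5.37981295] 10.734853132281511 [ 0.17042986  0.09880087  1.56844131 -0.0503387   1.03860929  0.11782749]
18.45 slot TCP [149.66  29.26 122.18] force slot [4.2 0.2 4. ] [ 0.11 -0.56  0.02] 10.734853132281511
```

View pics/w20_big.png

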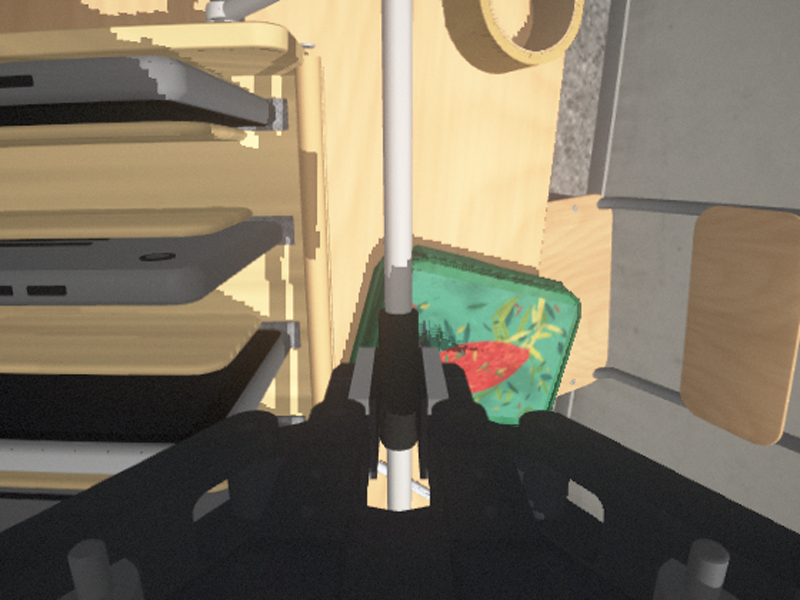

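Run:
```python
from g import *
b=barP(108.5,99.5)
for a in (104,100,96,92,88,84,80,76,72,68,64,60,56,52,48,44,40,36,33,30): print(a,((barP(a,99.5)-b)/25).round(3))
```

```text
104 [-0.299 -0.021  0.087]
100 [-0.57  -0.039  0.145]
96 [-0.845 -0.058  0.184]
92 [-1.121 -0.078  0.203]
88 [-1.398 -0.097  0.203]
84 [-1.675 -0.116  0.184]
80 [-1.949 -0.135  0.145]
76 [-2.22  -0.154  0.087]
72 [-2.487 -0.172  0.011]
68 [-2.747 -0.19  -0.084]
64 [-3.    -0.208 -0.197]
60 [-3.245 -0.225 -0.328]
56 [-3.48  -0.241 -0.475]
52 [-3.704 -0.256 -0.638]
48 [-3.917 -0.271 -0.817]
44 [-4.116 -0.285 -1.01 ]
40 [-4.301 -0.298 -1.216]
36 [-4.472 -0.31  -1.435]
33 [-4.59  -0.318 -1.607]
30 [-4.698 -0.325 -1.784]
```

Request:
drive_tool:
  plan:
    - [-0.15, -0.01, 0.05, 0, 0, 0, 6]
    - [-0.3, -0.02, 0.09, 0, 0, 0, 6]
    - [-0.43, -0.03, 0.12, 0, 0, 0, 6]
    - [-0.57, -0.04, 0.145, 0, 0, 0, 6]
    - [-0.57, -0.04, 0.145, 0, 0, 0, 6]

```text
t: 18.95
tcp_pos: [638.0, 175.1, 230.9]
orientation: [0.975, 0.034, 0.217, -0.007]
contact_force: [1.8, -1.0, 8.0]
opening: 10.3
```

```bash
python3 look.py w21; python3 st.py
```

```text
19.0 [638.07659764 175.07479454 230.91038492] [ 1.65179133 -0.10978118  8.48812632] 10.83206365286113 [ 0.17323301  0.06728508  1.59452238 -0.05167036  1.04381062  0.12069255]
19.0 slot TCP [138.15  29.22 131.92] force slot [ 5.1 -0.2  7. ] [-0.03 -0.72  0.02] 10.83206365286113
```

View pics/w21_big.png

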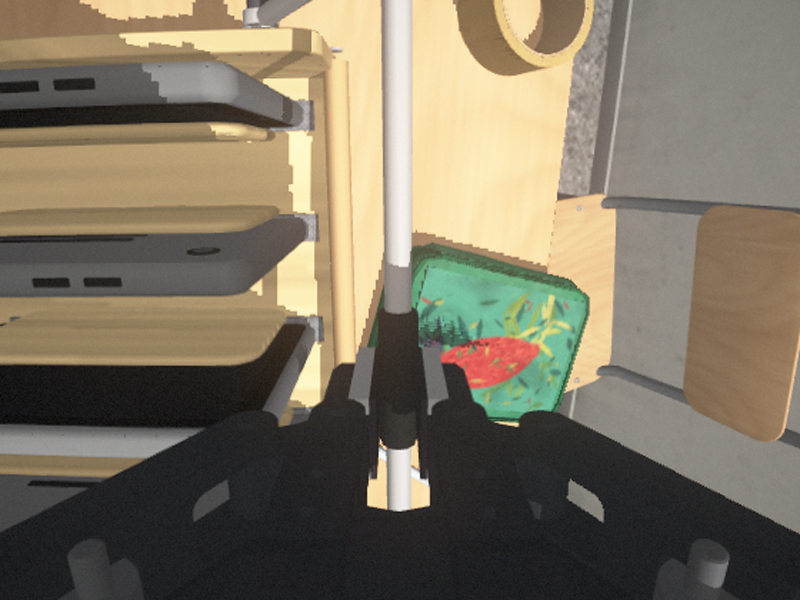

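Request:
drive_tool:
  plan:
    - [-0.14, -0.01, 0.02, 0, 0, 0, 6]
    - [-0.275, -0.02, 0.04, 0, 0, 0, 6]
    - [-0.41, -0.03, 0.05, 0, 0, 0, 6]
    - [-0.55, -0.04, 0.058, 0, 0, 0, 6]
    - [-0.69, -0.05, 0.06, 0, 0, 0, 6]
    - [-0.83, -0.06, 0.058, 0, 0, 0, 6]
    - [-0.97, -0.07, 0.05, 0, 0, 0, 6]
    - [-1.105, -0.077, 0.04, 0, 0, 0, 6]

```text
t: 19.8
tcp_pos: [610.7, 173.1, 232.3]
orientation: [0.975, 0.033, 0.218, -0.007]
contact_force: [2.0, -0.5, 10.9]
opening: 10.3
```

```bash
python3 st.py
```

```text
19.8 slot TCP [113.86  29.12 144.79] force slot [ 6.3 -0.6  9. ] [-0.12 -1.1  -0.05] 10.347799696032801
```

Request:
drive_tool:
  plan:
    - [-0.14, -0.01, -0.02, 0, 0, 0, 6]
    - [-0.274, -0.02, -0.04, 0, 0, 0, 6]
    - [-0.41, -0.03, -0.065, 0, 0, 0, 6]
    - [-0.545, -0.04, -0.097, 0, 0, 0, 6]
    - [-0.68, -0.05, -0.13, 0, 0, 0, 6]
    - [-0.81, -0.056, -0.17, 0, 0, 0, 6]
    - [-0.94, -0.065, -0.22, 0, 0, 0, 6]
    - [-1.07, -0.075, -0.27, 0, 0, 0, 6]

```text
t: 20.6
tcp_pos: [583.5, 171.2, 224.6]
orientation: [0.976, 0.033, 0.217, -0.007]
contact_force: [2.6, -0.9, 6.0]
opening: 10.6
```

```bash
python3 st.py; python3 look.py w22;  python3 - <<'E'
from g import *
s=env.snapshot("scene")[:,:,::-1]; cv2.imwrite("pics/s22.png",s)
crop(s,155,110,305,260,"s22c.png",4)
E
```

```text
20.6 slot TCP [ 85.89  29.1  149.36] force slot [ 4.8 -1.1  4.3] [-0.13 -0.8  -0.05] 10.636758814244367
20.65 [583.13931783 171.16027435 224.59455782] [-1.89992347 -1.36444629  7.58804953] 10.171942847828163 [ 0.18526692 -0.04137167  1.71717947 -0.05808116  1.0314275   0.13545288]
```

View pics/w22_big.png

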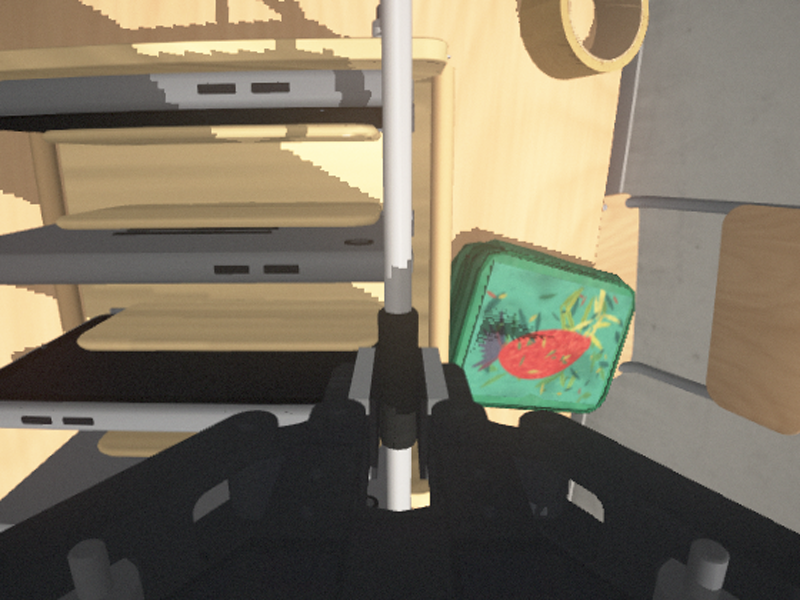

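View pics/s22c.png

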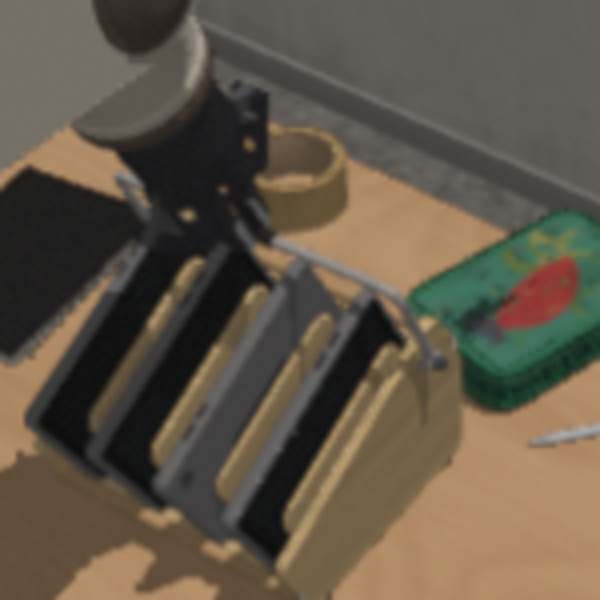

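Request:
drive_tool:
  plan:
    - [-0.127, -0.01, -0.055, 0, 0, 0, 6]
    - [-0.253, -0.02, -0.113, 0, 0, 0, 6]
    - [-0.375, -0.027, -0.178, 0, 0, 0, 6]
    - [-0.498, -0.035, -0.244, 0, 0, 0, 6]
    - [-0.615, -0.043, -0.318, 0, 0, 0, 6]
    - [-0.733, -0.051, -0.391, 0, 0, 0, 6]
    - [-0.845, -0.059, -0.472, 0, 0, 0, 6]
    - [-0.957, -0.066, -0.554, 0, 0, 0, 6]

```text
t: 21.5
tcp_pos: [559.4, 169.6, 210.2]
orientation: [0.976, 0.033, 0.217, -0.007]
contact_force: [-2.1, -0.7, 7.3]
opening: 10.7
```

```bash
python3 st.py; python3 look.py w23
```

```text
21.5 slot TCP [ 57.95  29.16 146.46] force slot [ 1.1 -0.6  7.5] [-0.17 -0.27 -0.02] 10.737131906147084
21.55 [559.02488063 169.55110778 209.87799785] [-1.54615902 -2.20725801  5.0094329 ] 10.708078779160227 [ 0.19155028 -0.08246263  1.78560142 -0.06192408  1.00579515  0.14456224]
```

View pics/w23_big.png

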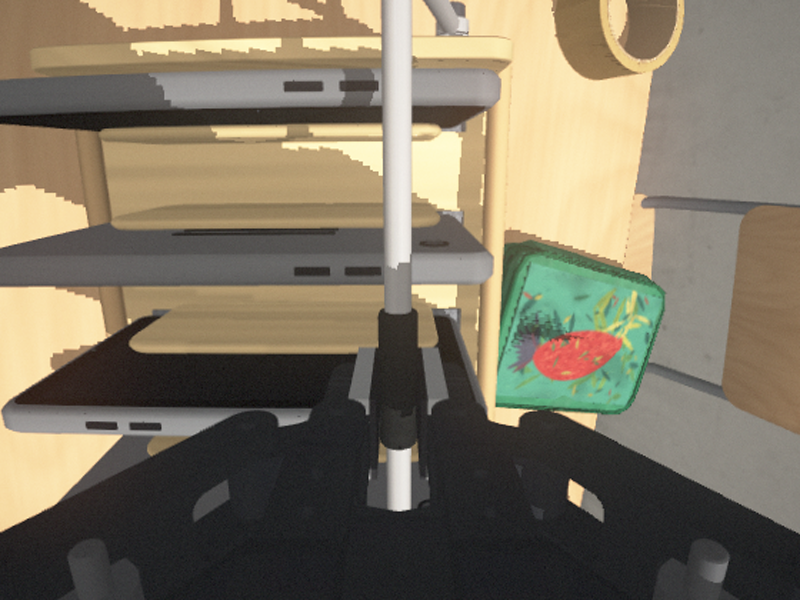

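Request:
drive_tool:
  plan:
    - [-0.108, -0.008, -0.088, 0, 0, 0, 6]
    - [-0.213, -0.015, -0.179, 0, 0, 0, 6]
    - [-0.313, -0.022, -0.275, 0, 0, 0, 6]
    - [-0.412, -0.029, -0.372, 0, 0, 0, 6]
    - [-0.505, -0.036, -0.475, 0, 0, 0, 6]
    - [-0.597, -0.042, -0.578, 0, 0, 0, 6]
    - [-0.597, -0.042, -0.578, 0, 0, 0, 6]

```text
t: 22.25
tcp_pos: [544.3, 168.6, 195.4]
orientation: [0.976, 0.034, 0.216, -0.007]
contact_force: [0.9, -0.2, -0.8]
opening: 10.6
```

```bash
python3 st.py; python3 look.py w24
python3 - <<'E'
from g import *
s=env.snapshot("scene")[:,:,::-1]; cv2.imwrite("pics/s24.png",s)
crop(s,155,110,305,260,"s24c.png",4)
E
```

```text
22.25 slot TCP [ 37.97  29.23 139.46] force slot [ 0.5 -0.2 -1.1] [-0.07  0.08 -0.02] 10.63464457213446
22.3 [544.39867916 168.60280817 195.4695373 ] [-0.50774219 -0.64810812 -0.17730924] 10.639731713369727 [ 0.195715   -0.10380768  1.83466396 -0.06493475  0.97873661  0.15140699]
```

View pics/w24_big.png

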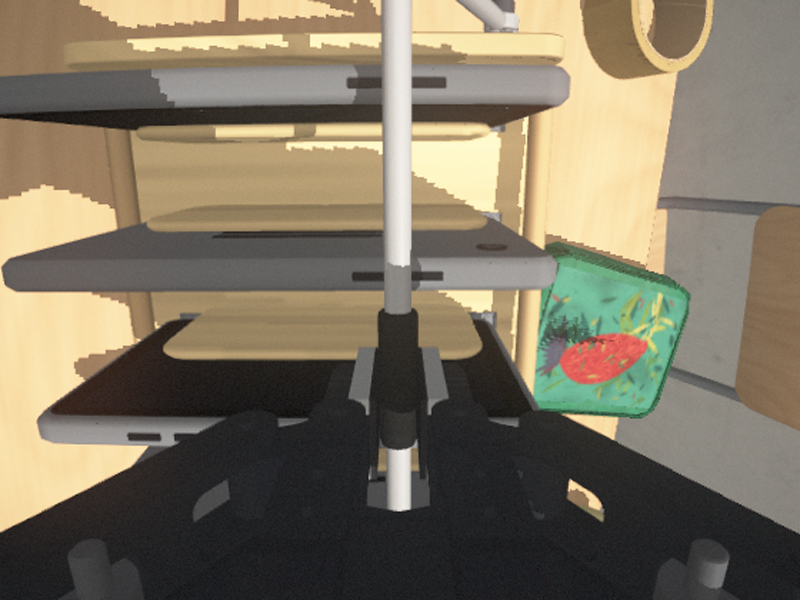

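View pics/s24c.png

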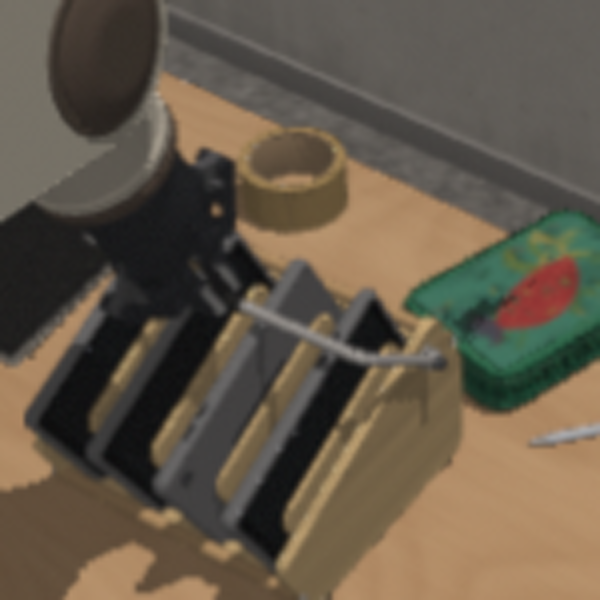

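Request:
drive_tool:
  plan:
    - [-0.085, -0.006, -0.107, 0, 0, 0, 6]
    - [-0.171, -0.012, -0.219, 0, 0, 0, 6]
    - [-0.23, -0.016, -0.3, 0, 0, 0, 6]
    - [-0.23, -0.016, -0.3, 0, 0, 0, 6]

```text
t: 22.75
tcp_pos: [540.2, 168.3, 190.1]
orientation: [0.975, 0.033, 0.219, -0.008]
contact_force: [6.8, -0.6, 8.6]
opening: 10.7
```

```bash
python3 st.py
```

```text
22.75 slot TCP [ 32.02  29.25 136.4 ] force slot [ 9.7 -1.1  5. ] [-0.03 -1.65 -0.08] 10.681091591444474
```

```bash
python3 look.py w25
python3 - <<'E'
from g import *
s=env.snapshot("scene")[:,:,::-1]; cv2.imwrite("pics/s25.png",s)
crop(s,195,160,275,220,"s25c.png",9)
t=env.snapshot("top")[:,:,::-1]; cv2.imwrite("pics/t25.png",t); crop(t,130,180,280,315,"t25c.png",5)
E
```

```text
22.8 [540.23269104 168.31835645 190.11583546] [ 6.72857625 -0.80701833  8.09618116] 10.959475500746475 [ 0.19721966 -0.11178411  1.8544467  -0.06689965  0.96169088  0.15467188]
```

View pics/s25c.png

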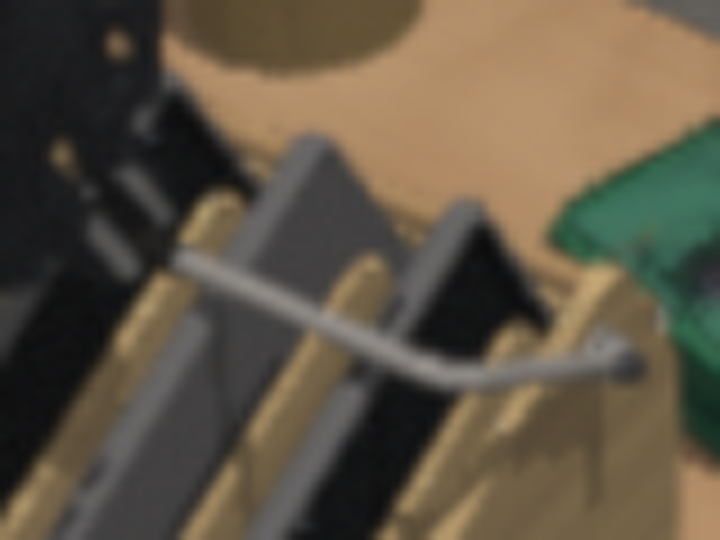

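View pics/t25c.png

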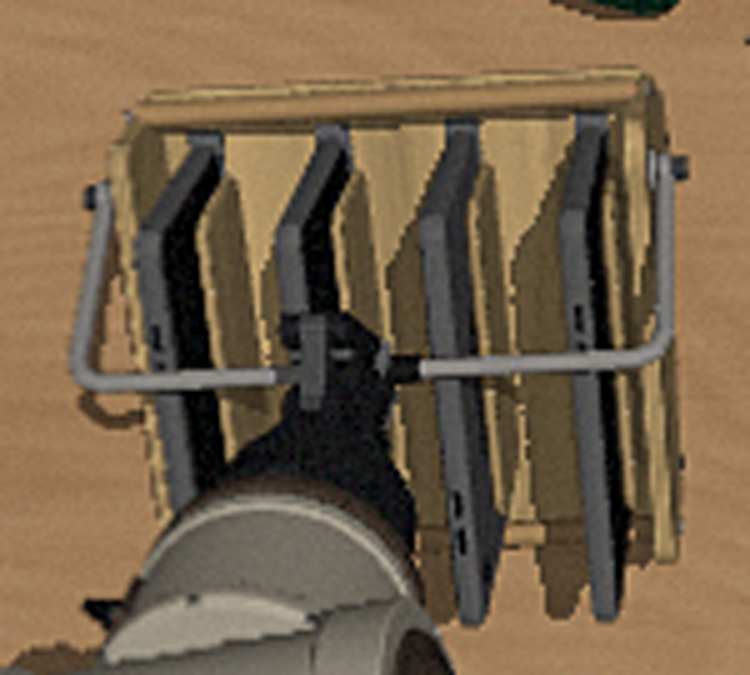

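Run:
```python
from g import *
T=env.camera_params("top");S=env.camera_params("scene")
t=lambda a,b:(130+(a+.5)/5-.5,180+(b+.5)/5-.5); s=lambda a,b:(195+(a+.5)/9-.5,160+(b+.5)/9-.5)
for n,a,b in (("corner",t(663,358),s(447,386)),("gripR",t(421,369),s(172,257)),("knob",t(660,170),s(610,355))):
    X,e=tri([(a,T),(b,S)]); r=Rz.T@(X-rv[:3])+[0,0,rv[2]]
    d=r-[PIV[0],0,PIV[1]]; print(n,X.round(1),r.round(1),e.round(2),"ang",np.degrees(np.arctan2(d[2],-d[0])).round(1),np.hypot(d[0],d[2]).round(1))
# predicted pixels for bar at angles
for a in (48,44,40,36,34.8,32):
    P=[rackP(PIV[0]-99.5*np.cos(np.radians(a)),PIV[1]+99.5*np.sin(np.radians(a)),y) for y in(-60,-22)]
    print(a,((proj(P,T)-[130,180]+.5)*5).round(),((proj(P,S)-[195,160]+.5)*9).round().tolist())
```

```text
corner [546.8  46.8 189.9] [ -30.5 -121.4  189.9] 0.05 ang 33.7 96.8
gripR [539.3 145.6 192.5] [-31.2 -22.4 192.5] 0.31 ang 34.8 98.8
knob [628.6  53.7 135.4] [  51.6 -120.2  135.4] 0.16 ang -154.7 1.8
48 [[505. 330.]
 [411. 334.]] [[302.0, 231.0], [201.0, 186.0]]
44 [[507. 342.]
 [413. 346.]] [[293.0, 253.0], [192.0, 207.0]]
40 [[509. 354.]
 [416. 358.]] [[285.0, 275.0], [184.0, 229.0]]
36 [[511. 365.]
 [418. 369.]] [[278.0, 297.0], [177.0, 250.0]]
34.8 [[512. 368.]
 [419. 372.]] [[276.0, 304.0], [175.0, 257.0]]
32 [[513. 375.]
 [421. 379.]] [[271.0, 319.0], [170.0, 272.0]]
```

Request:
drive_tool:
  plan:
    - [-0.03, -0.002, -0.04, 0, 0, 0, 6]
    - [-0.06, -0.004, -0.09, 0, 0, 0, 6]
    - [-0.06, -0.004, -0.09, 0, 0, 0, 6]
    - [-0.06, -0.004, -0.09, 0, 0, 0, 6]

```text
t: 23.3
tcp_pos: [540.1, 168.3, 189.9]
orientation: [0.975, 0.033, 0.221, -0.008]
contact_force: [8.8, -0.1, 20.2]
opening: 10.5
```

```bash
python3 st.py
```

```text
23.3 slot TCP [ 31.82  29.28 136.24] force slot [16.5 -0.7 14.6] [-0.11 -2.82 -0.13] 10.518163357334915
```

Request:
drive_tool:
  plan:
    - [0.07, 0.004, 0.12, 0, 0, 0, 6]
    - [0.07, 0.004, 0.12, 0, 0, 0, 14]
    - [0.07, 0.004, 0.12, 0, 0, 0, 22]
    - [0.07, 0.004, 0.12, 0, 0, 0, 28]
    - [0.07, 0.004, 0.12, 0, 0, 0, 30]
    - [0.07, 0.004, 0.12, 0, 0, 0, 30]

```text
t: 23.9
tcp_pos: [539.2, 168.2, 189.1]
orientation: [0.976, 0.033, 0.217, -0.007]
contact_force: [-0.6, -0.2, -0.3]
opening: 30.3
```

```bash
python3 st.py; python3 look.py w26
```

```text
23.9 slot TCP [ 30.69  29.21 135.94] force slot [-0.7 -0.1  0. ] [-0.    0.2   0.07] 30.251065278495265
23.95 [539.27956519 168.20508021 189.20918727] [-0.30562034 -0.19785162 -0.87208767] 30.0751419122039 [ 0.19722194 -0.11091438  1.8543376  -0.06645269  0.9652271   0.15437004]
```

View pics/w26_big.png

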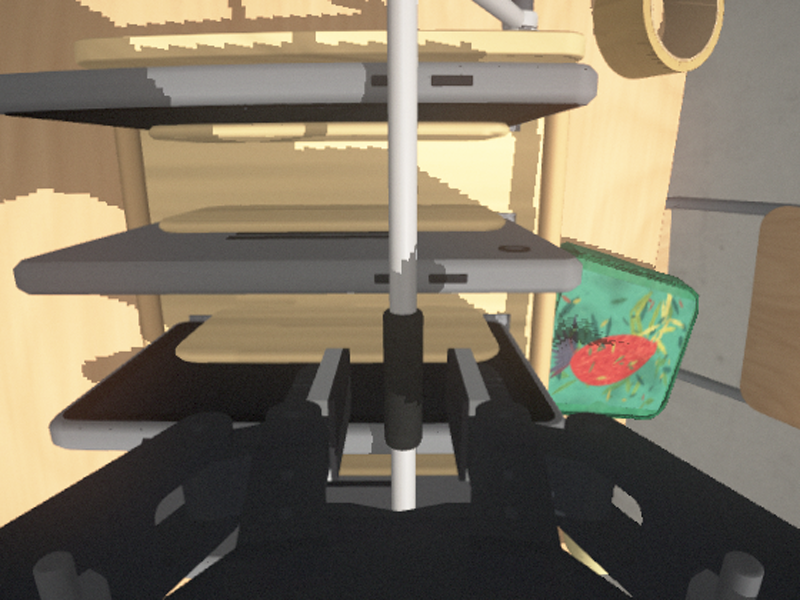

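Released with the bar midway between the pads. Retreat along the tool axis.

Request:
drive_tool:
  plan:
    - [-0.2, -0.015, 0.44, 0, 0, 0, 32]
    - [-0.5, -0.03, 1.08, 0, 0, 0, 34]
    - [-0.9, -0.06, 1.94, 0, 0, 0, 34]
    - [-1.4, -0.1, 3, 0, 0, 0, 34]
    - [-2, -0.14, 4.3, 0, 0, 0, 34]
    - [-2.6, -0.18, 5.6, 0, 0, 0, 34]
    - [-3.6, -0.2, 6.4, 0, 0, 0, 34]
    - [-4.6, -0.2, 6.8, 0, 0, 0, 34]

```text
t: 24.75
tcp_pos: [423.3, 163.0, 362.3]
orientation: [0.975, 0.033, 0.218, -0.008]
contact_force: [0.7, -0.0, 0.2]
opening: 34.0
```

Request:
drive_tool:
  plan:
    - [-1, 0, 0.3, 0, 0, 0, 34]
    - [-2, 0, 0.5, 0, 0, 0, 34]
    - [-3, 0, 0.5, 0, 0, 0, 34]
    - [-3, 0, 0.5, 0, 0, 0, 34]
    - [-3, 0, 0.5, 0, 0, 0, 34]

```text
t: 25.25
tcp_pos: [348.9, 163.3, 372.7]
orientation: [0.975, 0.034, 0.218, -0.008]
contact_force: [-0.6, 0.8, -0.1]
opening: 33.7
```

```bash
python3 st.py; python3 look.py w27
python3 - <<'E'
from g import *
s=env.snapshot("scene")[:,:,::-1]; cv2.imwrite("pics/s27.png",s)
crop(s,160,150,280,260,"s27c.png",5)
t=env.snapshot("top")[:,:,::-1]; cv2.imwrite("pics/t27.png",t); crop(t,130,180,280,315,"t27c.png",5)
T=env.camera_params("top");S=env.camera_params("scene")
for a in (44,40,36,34.8,32):
    P=[rackP(PIV[0]-99.5*np.cos(np.radians(a)),PIV[1]+99.5*np.sin(np.radians(a)),y) for y in(22,-22)]
    print(a,((proj(P,T)-[130,180]+.5)*5).round().tolist(),((proj(P,S)-[160,150]+.5)*5).round().tolist())
E
```

```text
25.25 slot TCP [-64.07  37.4  382.71] force slot [-0.5  0.8  0.1] [-0.    0.19 -0.01] 33.68243526800024
25.3 [349.37611455 163.18403668 372.31817451] [-1.15976412 -0.04855945 -0.19046116] 34.04986350772302 [ 0.32829766 -0.53701257  1.7841555  -0.10975449  1.46978075  0.24702492]
44 [[305.0, 351.0], [413.0, 346.0]] [[218.0, 136.0], [281.0, 165.0]]
40 [[308.0, 363.0], [416.0, 358.0]] [[214.0, 148.0], [277.0, 177.0]]
36 [[311.0, 374.0], [418.0, 369.0]] [[210.0, 160.0], [273.0, 189.0]]
34.8 [[312.0, 377.0], [419.0, 372.0]] [[209.0, 164.0], [272.0, 193.0]]
32 [[314.0, 383.0], [421.0, 379.0]] [[207.0, 172.0], [270.0, 201.0]]
```

View pics/s27c.png

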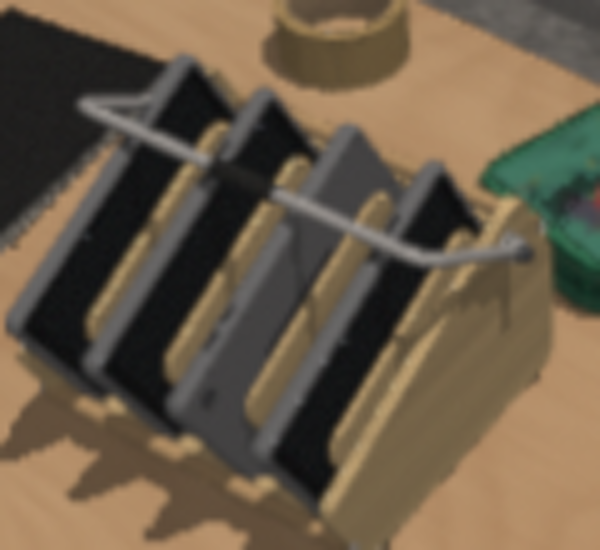

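View pics/t27c.png

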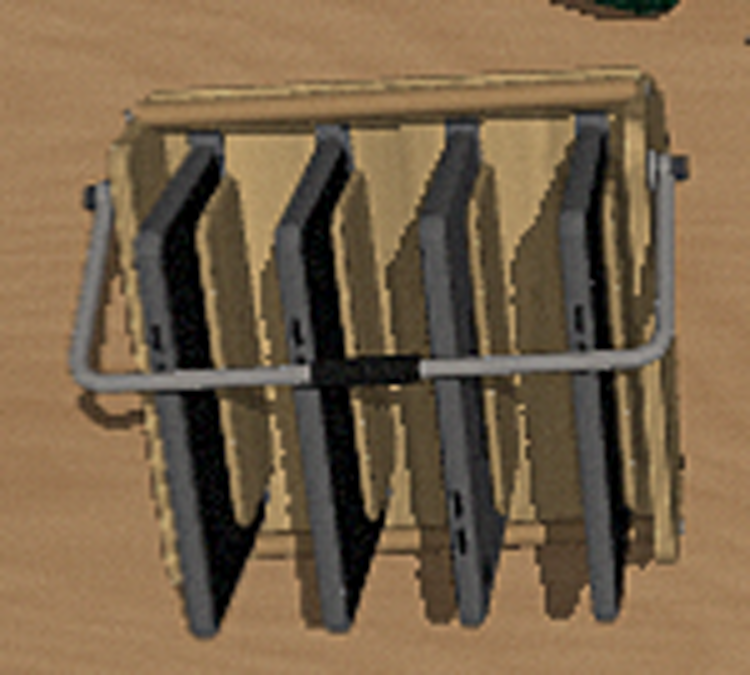

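View pics/w27_big.png

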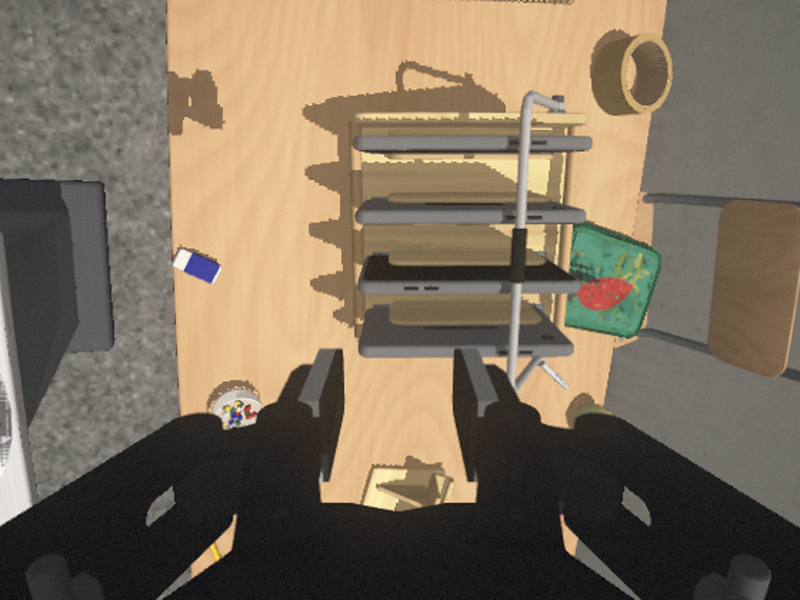

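Run:
```python
from workcell import env
print(env.close_job()); print(env.get_obs()['t'])
```

```text
the job is handed in; nothing more can be done
None
the job is handed in; nothing more can be done
```

The tablet is in the empty slot (rack y = -29 mm), the keeper bar is shut across all four tablets, and I handed the job in at about 25 s. `close_job` gave no verdict, so the results below are my own measurements.

- **Tablet:** I pinched it by its clear top part, lifted it off the stand and lowered it by hand until the slot floor pushed back. I let go only then, and it hardly moved when released. In the last pictures its ends and top edge are level with the other three tablets to about 2 mm.
- **Keeper bar:** I held its grip and swung it over until it met a hard stop; pushing on to about 22 N moved it only about 0.2 mm. The cameras put it within about 0.03 rad of shut, against a limit of 0.07 rad.
- **Other tablets:** They show no visible movement. The arm had backed well clear and was touching nothing at the end.

Three things did not go as planned:

- **Floor contact came early:** The floor was met about 5 mm sooner than I had worked out. The wrist force reached about 80 N (limit 120 N) before I eased off.
- **Front edge read high:** While the tablet was still held, one reading had its front top corner about 6 mm high. A later overlay and the pictures after release did not bear that out.
- **First try at the bar missed:** The loosely held bar slipped out from between the fingers and barely moved. I went back deeper, gripped it properly, and that swing worked.

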